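Put the measuring instruments back in their fitted trays

TASK

Measuring is finished: put the four measuring instruments (micrometer, dial indicator, ring gauge and engineer's square) away, each in its own fitted tray, lying flat and fully down in the pocket shaped for it. They are delicate, so set them down gently rather than dropping them, and leave the brass pulley and the aluminium block that were just measured where they are.

Things in the scene. Friction and masses are not known exactly. Their poses are not given: they have to be found in the camera images.
- micrometer: Outside micrometer lying flat: green C-shaped frame with black grip at its -x end (to x = -71, y = -45 mm), steel thimble of 17 mm diameter along x, ratchet end at x = +60 mm. Origin: underside, below the thimble's axis, near the frame; x from frame to ratchet, z up. Grip across the thimble at the origin along y (17 mm). 0.22 kg, balance point about x = -13, y = -10 mm.
- indicator: Dial indicator lying on its back: round case 57 mm across, 22 mm thick, white face, red hand; thin stem and plunger (8 mm) out to x = -68 mm, short cap to x = +42 mm. Origin: centre of the case's underside, z up. Grip across the case, fingers closing along y (57 mm). 0.15 kg.
- ring_gauge: Setting ring gauge lying flat: plain bright steel ring, 50 mm outside, 22 mm bore, 16 mm high. Origin: centre of its underside, z up; its yaw does not matter. 0.2 kg.
- square: Small engineer's square lying flat, L-shaped: dark stock along x, 18 mm wide, 16 mm high, x = -35 to +45 mm; bright blade 20 mm wide, 3 mm thick, 6.5 mm above the bench, from the stock's +x end towards +y, to y = +75 mm. Origin: underside of the stock, on its middle line, z up. Grip across the stock at the origin, along y (18 mm). 0.21 kg.
- micrometer_tray: Printed tray, blue black pocket, x -85 to +73, y -59 to +26 mm: pocket wide for the frame at -x, narrow for the thimble at +x. Pocket floor 6 mm, top 18 mm above the bench; 7 mm play all round. A 36 mm wide finger channel as deep as the pocket runs right across along y, through the origin, open at both ends. Origin: underside, below where the micrometer's origin goes, axes alike. Fixed.
- indicator_tray: Printed tray, yellow black pocket, x -81 to +55, y -48 to +48 mm: eight-sided pocket 72 mm across, slots for stem (-x), cap (+x). Pocket floor 6 mm, top 18 mm above the bench; 7 mm play all round. A 36 mm wide finger channel as deep as the pocket runs right across along y, through the origin, open at both ends. Origin: underside, below where the indicator's origin goes, axes alike. Fixed.
- ring_tray: Printed tray, green black pocket, 84 x 84 mm: eight-sided pocket 64 mm across in its centre. Pocket floor 6 mm, top 18 mm above the bench; 7 mm play all round. A 36 mm wide finger channel as deep as the pocket runs right across along y, through the origin, open at both ends. Origin: underside, below where the ring's origin goes, axes alike. Fixed.
- square_tray: Printed tray, orange black pocket, x -49 to +59, y -24 to +89 mm: L-shaped pocket, stock along x, blade along +y at its +x end. Pocket floor 6 mm, top 18 mm above the bench; 7 mm play all round. A 36 mm wide finger channel as deep as the pocket runs right across along y, through the origin, open at both ends. Origin: underside, below where the square's origin goes, axes alike. Fixed.
- pulley: Turned brass pulley standing on the bench, 40 mm in diameter, 30 mm high with its hub. A part just measured, to be left where it is. Origin: centre of its underside.
- block: Machined aluminium block lying on the bench, 36 x 30 x 24 mm high, with a dark bore in its top. A part just measured, to be left where it is. Origin: centre of its underside.

How it is judged:
At the end, for the whole second after the job is handed in: Micrometer, dial indicator, ring gauge and square each lie in their own tray: within 13 mm of the pocket's place, down on the pocket floor (origin less than 9 mm above the tray's underside), level within 0.08 rad, turned as the pocket (within 0.25 rad; the ring in any turn), and at rest (horizontal distance between micrometer and micrometer_tray below 0.013 m and z of micrometer in the frame of micrometer_tray below 0.009 m and angle between each of micrometer, indicator, ring_gauge, square's own z axis and vertical below 0.08 rad and linear speed of each of micrometer, indicator, ring_gauge, square below 0.02 m/s and angle between the x axis of micrometer and the x axis of micrometer_tray, either way round below 0.25 rad and horizontal distance between indicator and indicator_tray below 0.013 m and z of indicator in the frame of indicator_tray below 0.009 m and angle between the x axis of indicator and the x axis of indicator_tray, either way round below 0.25 rad and horizontal distance between ring_gauge and ring_tray below 0.013 m and z of ring_gauge in the frame of ring_tray below 0.009 m and horizontal distance between square and square_tray below 0.013 m and z of square in the frame of square_tray below 0.009 m and angle between the x axis of square and the x axis of square_tray, either way round below 0.25 rad); the robot touches nothing.
It fails at once if the brass pulley or the aluminium block was shifted by more than 20 mm (distance of any of pulley, block from where it was at the start of the episode above 0.02 m).
It fails at once if an instrument was dropped or slammed into its tray (faster than 0.5 m/s just above its place) ((horizontal distance between micrometer and micrometer_tray below 0.03 m and z of micrometer in the frame of micrometer_tray below 0.03 m and linear speed of micrometer above 0.5 m/s) or (horizontal distance between indicator and indicator_tray below 0.03 m and z of indicator in the frame of indicator_tray below 0.03 m and linear speed of indicator above 0.5 m/s) or (horizontal distance between ring_gauge and ring_tray below 0.03 m and z of ring_gauge in the frame of ring_tray below 0.03 m and linear speed of ring_gauge above 0.5 m/s) or (horizontal distance between square and square_tray below 0.03 m and z of square in the frame of square_tray below 0.03 m and linear speed of square above 0.5 m/s)).
It also fails if it takes over 109 s, if anything falls off the work surface, if the arm or the gripper's body presses on something with over 40 N, if the wrist force passes 120 N, or if a joint passes its speed limit or range.

ROBOT

A 7-joint arm with a two-finger parallel gripper is mounted at the origin on the work surface. World frame = base frame: x ahead of the robot, y to its left, z up, the work surface at z = 0. Lengths are in m, angles in rad, forces in N, time in s.
With the tool pointing down it reaches from about 0.4 to 0.85 m from the base axis. Payload 10.4 kg.
Tool frame: the origin (TCP) lies at the very end of the fingers, on their centre line; the grasp point (between the pads) lies r.pinch_z behind it (r.pinch_z is the distance from the TCP to the grasp point, in m); z points along the fingers, x is the direction in which the jaws open and shut, and the axes are right-handed (so a half turn about z gives the same grasp; the last joint's range is limited). The gripper opens to 87 mm and grips with 3 to 60 N. Pads are 19 mm wide; open, the fingers measure 117 mm over their backs; the gripper's body (75 mm by 190 mm) begins 51 mm behind the grasp point.
Start: joints at [1.131, 0.332, -0.065, 1.46, 0.022, 1.35, -0.088], TCP at [0.253, -0.572, 0.223] pointing down, gripper open.
Joint ranges: [-2.6, 2.6], [-0.5, 2.12], [-1.47, 1.34], [0.16, 2.42], [-1.27, 4.41], [0.06, 2.06], [-2.6, 2.6]. Speed limits (rad/s): [2.22, 2.22, 2.79, 2.79, 3.14, 3.14, 3.14].

INTERFACE

Orientations are given as a unit quaternion [x, y, z, w].
In Python, from bench import r gives the robot as it stands.
- The arm moves only by the tool carry_out, never from a script. Its argument "increments" is text: rows parted by semicolons, each of 7 numbers parted by spaces: the turn, a rotation vector about the tool's x, y, z in degrees, then the shift along the tool's x, y, z in m, then the finger opening in m, from 0 to 0.087. A call has exactly 5 rows; each row is the pose to reach, as a shift and turn from the pose measured when the call began, along the tool's axes at that moment; what a row does not reach only later rows make up. A row lasts 1/8 s, in which the tool goes at most 62.5 mm and 10.7 degrees, less where a joint would pass 70% of its speed; a pose out of reach is approached as far as the arm can. A call with a gripper value outside its range is refused whole. The fingers move at their own pace and stop on an object; "squeeze" is the grip in N (left out, the last holds). Time passes only in rows, so rows that repeat a pose let the fingers close, or fill a call up. It gives the time, the measured TCP pose, the force and the opening at its end, in the units of the state.
- r.read_state(): the state, without advancing time (a new reading comes with each control period).
- r.camera(name): name is "scene" or "side" or "wrist"; returns (picture, depth): 384x512x3 uint8, blue, green, red; 384x512 float32, m along the optical axis (not along the pixel's ray), 0 where there is no reading.
- r.camera_model(name): a dict with "K" (3x3 intrinsics, pixels), "extrinsics" (4x4, takes a point from camera to world coordinates). Camera axes: x right, y down, z forward; pixel columns grow to the right and rows downward; lengths in m; the calibration is good to about 2 mm. A picture is of the moment at which its call begins: read the wrist's pose just before it. camera_model takes no time and is no camera call; for the wrist camera it gives the pose at the moment of the call.
- r.close_job(): hands the job in, once; it reports no verdict.
The state is a dict: "time": time; "joint_positions": joint angles; "joint_vel": joint speeds; "joint_torque": joint torques, N m; "ee_pos": TCP position; "eef_rot": TCP orientation; "ft_force": force on the tool from outside, world axes, zero at the start; "torque": the same for the moment, N m; "width": finger opening in m.
Only numpy, scipy, OpenCV 4.12 (cv2) and the standard library are available. Lean on these libraries where they do the work, as an engineer would, in place of code of your own. Each camera call takes 0.05 s, during which the arm holds its last target.

## Working session

There is one attempt and no reset: what is moved stays moved. The work goes in short steps, Python scripts to look and compute and a tool call to move; the robot and the scene stay as the last step left them, time stands still between calls to the robot, and variables do not carry over. Pictures are saved under pics/ and viewed, and the job is handed in when it is done.

Besides the shell and the picture viewer there is one more tool, called after "Emit:" as name(argument=value, ...) on one line, values as JSON. carry_out: Moves the arm, as the interface text tells. Its arguments: {"type":"object","properties":{"increments":{"type":"string"},"squeeze":{"type":"number"}},"required":["increments"]}

```bash
ls -la; mkdir -p pics
python3 - <<'E'
from bench import r
import cv2,numpy as np
s=r.read_state();print(s, r.pinch_z)
for n in ("scene","side"):
    m=r.camera_model(n);print(n,np.round(m["K"],1).tolist(),np.round(m["extrinsics"],4).tolist())
    p,d=r.camera(n);cv2.imwrite(f"pics/{n}0.png",p);np.savez(f"{n}0.npz",p=p,d=d)
E
```

```text
total 12
drwxr-xr-x  3 agent agent 4096 Dec  6 12:54 .
drwxr-xr-x 23 root  root  4096 Dec  6 12:54 ..
drwxr-xr-x  2 agent agent 4096 Dec  6 12:54 pics
{'time': 0.0, 'joint_positions': array([ 1.13139358,  0.3328651 , -0.06470764,  1.46093432,  0.02160939,
        1.34986565, -0.08852682]), 'joint_vel': array([ 0.00021285, -0.00056501,  0.00167961, -0.00060607,  0.00165824,
        0.00145102, -0.00101951]), 'joint_torque': array([-3.08332319e-04, -6.23259830e+01,  2.44043703e-02, -3.89907646e+01,
       -6.12994074e-02,  3.97687883e-02,  1.34926063e-04]), 'ee_pos': array([ 0.25287031, -0.57115296,  0.22176152]), 'eef_rot': array([ 8.38105409e-01, -5.45507882e-01, -5.94969225e-04, -3.45987099e-04]), 'ft_force': array([-0.46953127,  0.71219671, -0.32702334]), 'torque': array([-0.04498095,  0.00923587, -0.02507135]), 'width': 0.08695896974189812} 0.0187
scene [[383.6, 0.0, 254.5], [0.0, 383.6, 184.3], [0.0, 0.0, 1.0]] [[0.4979, 0.5246, -0.6906, 1.0897], [0.8669, -0.2808, 0.4118, -0.3576], [0.0221, -0.8037, -0.5946, 0.5305], [0.0, 0.0, 0.0, 1.0]]
side [[364.6, 0.0, 255.4], [0.0, 364.6, 197.3], [0.0, 0.0, 1.0]] [[-0.925, -0.2256, 0.3056, 0.1961], [-0.3797, 0.5697, -0.7289, 0.7496], [-0.0097, -0.7903, -0.6127, 0.6385], [0.0, 0.0, 0.0, 1.0]]
```

View pics/scene0.png

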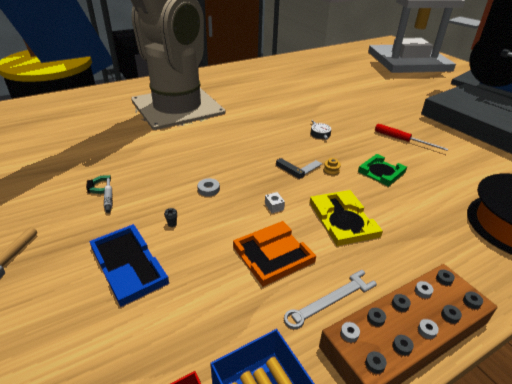

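View pics/side0.png

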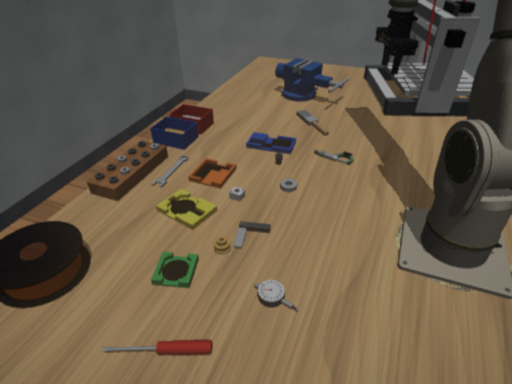

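```bash
cat > h.py <<'E'
import numpy as np,cv2
from bench import r
def cloud(n,d,T=None,K=None):
    m=r.camera_model(n);K=m["K"] if K is None else K;T=m["extrinsics"] if T is None else T
    v,u=np.indices(d.shape)
    P=np.stack([(u-K[0][2])/K[0][0]*d,(v-K[1][2])/K[1][1]*d,d,np.ones_like(d)],-1)@np.array(T).T
    P=P[...,:3];P[d==0]=np.nan
    return P
def rect(p,K,T,z,x0,x1,y0,y1,s):
    # top view: rows = x decreasing, cols = y decreasing (left = +y, up=+x)
    xs=np.arange(x1,x0,-s);ys=np.arange(y1,y0,-s)
    X,Y=np.meshgrid(xs,ys,indexing='ij')
    W=np.stack([X,Y,np.full_like(X,z),np.ones_like(X)],-1)
    C=W@np.linalg.inv(np.array(T)).T
    u=K[0][0]*C[...,0]/C[...,2]+K[0][2];v=K[1][1]*C[...,1]/C[...,2]+K[1][2]
    return cv2.remap(p,u.astype(np.float32),v.astype(np.float32),cv2.INTER_LINEAR)
E
python3 - <<'E'
from h import *
for n in("scene","side"):
    a=np.load(n+"0.npz");m=r.camera_model(n)
    P=cloud(n,a['d']);print(n,np.nanmedian(P[200:300,100:300,2]))
    im=rect(a['p'],m["K"],m["extrinsics"],0.008,0.2,0.9,-0.6,0.6,0.0015)
    for i in range(0,im.shape[0],67): pass
    for x in np.arange(.2,.9,.1):
        cv2.putText(im,f"{x:.1f}",(0,int((.9-x)/.0015)),0,.4,(0,0,255));cv2.line(im,(0,int((.9-x)/.0015)),(8,int((.9-x)/.0015)),(0,0,255))
    for y in np.arange(-.6,.61,.1):
        cv2.putText(im,f"{y:.1f}",(int((.6-y)/.0015),10),0,.4,(0,0,255))
    cv2.imwrite(f"pics/top_{n}.png",im)
    H=P[...,2]; msk=(H>0.006)&(H<.06)
    x=((.9-P[...,0])/.0015);y=((.6-P[...,1])/.0015)
E
```

```text
scene 0.000930938154412253
side 0.00011195771199656868
```

View pics/top_scene.png

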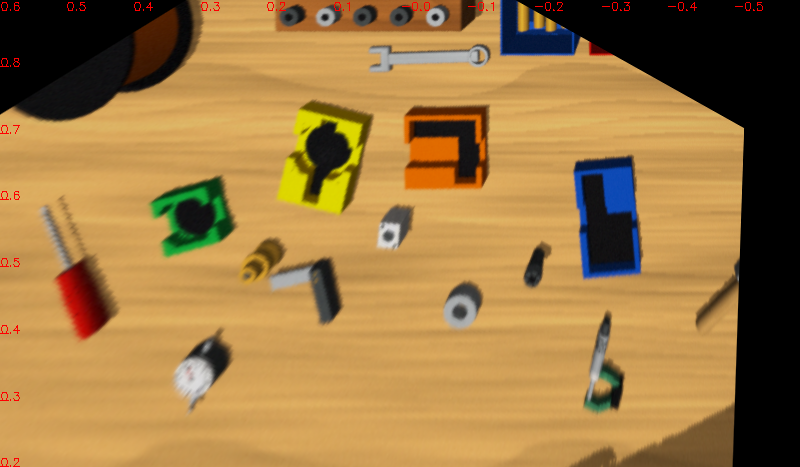

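View pics/top_side.png

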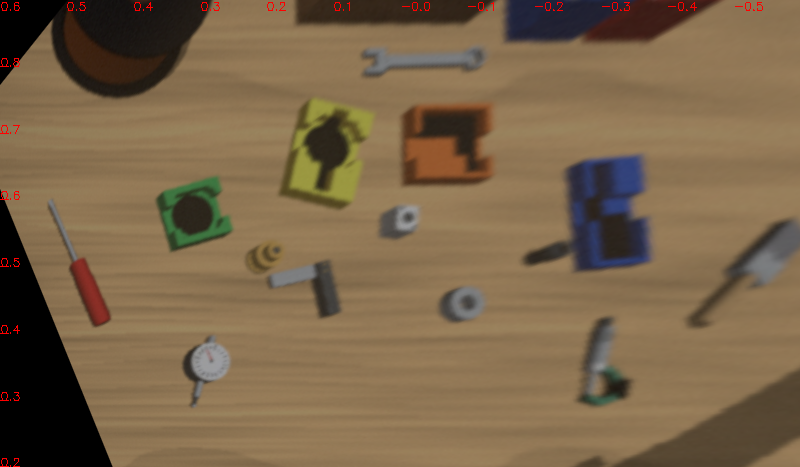

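```bash
cat >> h.py <<'E'
from scipy.spatial.transform import Rotation as Ro
def rows(wps, op=None):
    """wps: list of 5 (x,y,z,yawdeg of tool x) world; prints rows"""
    s=r.read_state();R0=Ro.from_quat(s["eef_rot"]);p0=s["ee_pos"]
    out=[]
    for w in wps:
        c,si=np.cos(np.radians(w[3])),np.sin(np.radians(w[3]))
        Rt=Ro.from_matrix(np.array([[c,si,0],[si,-c,0],[0,0,-1]]))
        rv=(R0.inv()*Rt).as_rotvec(degrees=True);sh=R0.inv().apply(np.array(w[:3])-p0)
        out.append(" ".join(f"{a:.1f}" for a in rv)+" "+" ".join(f"{a:.4f}" for a in sh)+f" {w[4]}")
    print("; ".join(out))
def yaw():
    s=r.read_state();x=Ro.from_quat(s["eef_rot"]).as_matrix();return np.degrees(np.arctan2(x[1,0],x[0,0]))
def go(x,y,z,yw,op,n=5,show=True):
    """straight line to target within limits; print up to several calls' distances"""
    s=r.read_state();p0=s["ee_pos"];y0=yaw();dy=(yw-y0+180)%360-180
    d=np.linalg.norm(np.array([x,y,z])-p0);k=max(int(np.ceil(d/.055)),int(np.ceil(abs(dy)/9.5)),1)
    print("rows needed",k,"dist",round(d,3),"dyaw",round(dy,1))
    w=[]
    for i in range(1,6):
        f=min(1,i/k);q=p0+f*(np.array([x,y,z])-p0);w.append((*q,y0+f*dy,op))
    rows(w)
E
python3 - <<'E'
from h import *
p,d=r.camera("wrist");m=r.camera_model("wrist");cv2.imwrite("pics/w0.png",p)
print(m["K"],np.round(m["extrinsics"],3),yaw(),np.median(d))
go(.36,-.27,.26,-90,.087)
E
```

```text
[[303.70993376   0.         253.4914315 ]
 [  0.         303.70993376 187.70865967]
 [  0.           0.           1.        ]] [[ 0.405 -0.88  -0.247  0.321]
 [-0.914 -0.391 -0.107 -0.542]
 [-0.002  0.269 -0.963  0.384]
 [ 0.     0.     0.     1.   ]] -66.1197486024468 0.35461807
rows needed 6 dist 0.322 dyaw -23.9
0.0 0.1 4.0 -0.0387 -0.0366 -0.0063 0.087; 0.0 0.1 8.0 -0.0774 -0.0733 -0.0126 0.087; 0.0 0.1 11.9 -0.1161 -0.1099 -0.0189 0.087; 0.0 0.1 15.9 -0.1548 -0.1466 -0.0252 0.087; 0.0 0.1 19.9 -0.1934 -0.1832 -0.0315 0.087
```

View pics/w0.png

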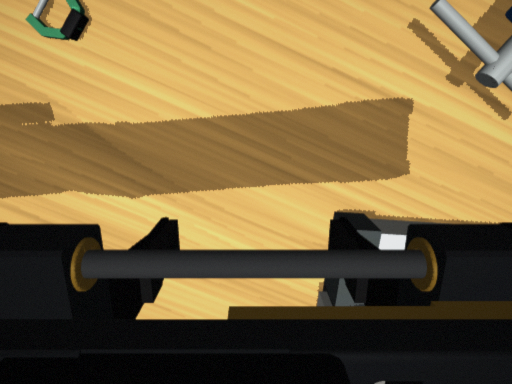

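Emit:
carry_out(increments="0 0 4 -0.0387 -0.0366 -0.006 0.087; 0 0 8 -0.0774 -0.0733 -0.0126 0.087; 0 0 12 -0.1161 -0.11 -0.019 0.087; 0 0 16 -0.155 -0.1466 -0.025 0.087; 0 0 20 -0.193 -0.183 -0.0315 0.087")

```text
time: 0.78
ee_pos: [0.3424, -0.3189, 0.2537]
eef_rot: [0.73, -0.684, -0.0, -0.0]
ft_force: [0.6, -0.1, -0.8]
width: 0.087
```

Run:
```python
from h import *
print(yaw(),r.read_state()["ee_pos"])
m=r.camera_model("wrist");p,d=r.camera("wrist");cv2.imwrite("pics/w1.png",p);np.savez("w1.npz",p=p,d=d,K=m["K"],T=m["extrinsics"])
go(.40,-.12,.30,-90,.087)
```

```text
-86.2412451350209 [ 0.34241918 -0.31887024  0.25374132]
rows needed 4 dist 0.205 dyaw -4.0
-0.1 0.1 1.0 -0.0472 -0.0168 -0.0112 0.087; -0.1 0.1 2.0 -0.0943 -0.0336 -0.0223 0.087; -0.1 0.1 3.0 -0.1415 -0.0505 -0.0335 0.087; -0.1 0.1 4.0 -0.1886 -0.0673 -0.0446 0.087; -0.1 0.1 4.0 -0.1886 -0.0673 -0.0446 0.087
```

View pics/w1.png

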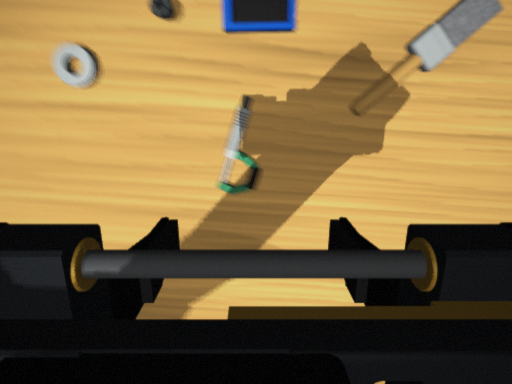

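Emit:
carry_out(increments="0 0 1 -0.047 -0.022 -0.012 0.087; 0 0 2 -0.094 -0.045 -0.024 0.087; 0 0 3 -0.141 -0.07 -0.036 0.087; 0 0 4 -0.188 -0.095 -0.048 0.087; 0 0 4 -0.19 -0.105 -0.05 0.087")

```text
time: 1.45
ee_pos: [0.4389, -0.1124, 0.3065]
eef_rot: [0.709, -0.705, 0.001, -0.002]
ft_force: [-0.5, -0.4, 0.4]
width: 0.0871
```

Run:
```python
from h import *
print(yaw(),r.read_state()["ee_pos"])
m=r.camera_model("wrist");p,d=r.camera("wrist");cv2.imwrite("pics/w2.png",p);np.savez("w2.npz",p=p,d=d,K=m["K"],T=m["extrinsics"])
go(.38,.16,.32,-90,.087)
```

```text
-89.69831672757616 [ 0.43888929 -0.1123839   0.30647112]
rows needed 6 dist 0.281 dyaw -0.2
-0.1 0.1 0.0 -0.0458 0.0097 -0.0023 0.087; -0.1 0.1 0.1 -0.0915 0.0194 -0.0046 0.087; -0.1 0.1 0.1 -0.1373 0.0291 -0.0069 0.087; -0.1 0.1 0.1 -0.1830 0.0388 -0.0092 0.087; -0.1 0.1 0.1 -0.2288 0.0485 -0.0115 0.087
```

View pics/w2.png

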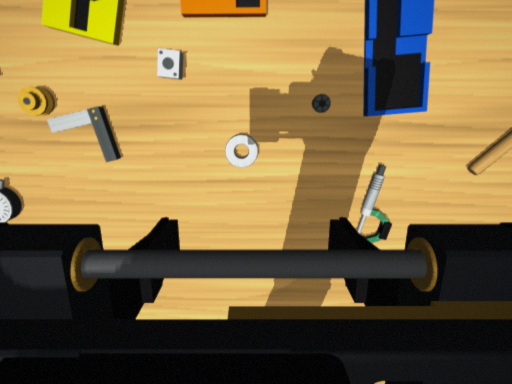

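Emit:
carry_out(increments="0 0 0 -0.046 -0.02 -0.01 0.087; 0 0 0 -0.092 -0.045 -0.018 0.087; 0 0 0 -0.138 -0.07 -0.022 0.087; 0 0 0 -0.184 -0.08 -0.022 0.087; 0 0 0 -0.2 -0.08 -0.022 0.087")

```text
time: 2.12
ee_pos: [0.5185, 0.0873, 0.3275]
eef_rot: [0.709, -0.705, -0.001, -0.001]
ft_force: [0.2, 0.3, -0.4]
width: 0.0871
```

Run:
```python
from h import *
print(yaw(),r.read_state()["ee_pos"])
m=r.camera_model("wrist");p,d=r.camera("wrist");cv2.imwrite("pics/w3.png",p);np.savez("w3.npz",p=p,d=d,K=m["K"],T=m["extrinsics"])
```

```text
-89.6988221778123 [0.51849665 0.08727404 0.32753919]
```

View pics/w3.png

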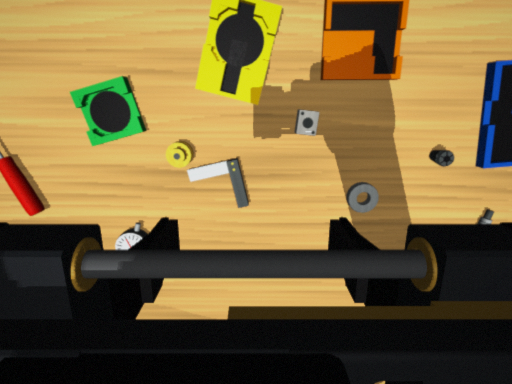

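```bash
cat > fit.py <<'E'
from h import *
V={}
for n in("w1","w2","w3"):
    a=np.load(n+".npz");V[n]=(a['p'],a['d'],a['K'],a['T'])
for n in("scene","side"):
    a=np.load(n+"0.npz");m=r.camera_model(n);V[n]=(a['p'],a['d'],m["K"],m["extrinsics"])
boxes={"blue":((100,130),(.45,.72,-.4,-.2),(-85,73,-59,26)),"yellow":((24,34),(.55,.76,.03,.24),(-81,55,-48,48)),
"green":((50,75),(.48,.66,.25,.43),(-42,42,-42,42)),"orange":((5,20),(.58,.76,-.13,.04),(-49,59,-24,89))}
for c,((h0,h1),b,e) in boxes.items():
    for n,(p,d,K,T) in V.items():
        P=cloud(n,d,T,K);hsv=cv2.cvtColor(p,cv2.COLOR_BGR2HSV)
        ok=(P[...,2]>.014)&(P[...,2]<.023)&(P[...,0]>b[0])&(P[...,0]<b[1])&(P[...,1]>b[2])&(P[...,1]<b[3])&(hsv[...,1]>120)&(hsv[...,0]>=h0)&(hsv[...,0]<=h1)
        if ok.sum()<40: continue
        q=P[ok][:,:2].astype(np.float32)*1000
        (cx,cy),(w,h),a=cv2.minAreaRect(q)
        # express with angle in (-45,45)
        if a>45: a-=90;w,h=h,w
        bb=((e[0]+e[1])/2,(e[2]+e[3])/2);ca,sa=np.cos(np.radians(a)),np.sin(np.radians(a))
        print(c,n,ok.sum(),"z",np.round(np.median(P[ok][:,2]),4),"c",round(cx,1),round(cy,1),"wh",round(w),round(h),"exp",e[1]-e[0],e[3]-e[2],"a",round(a,1),"origin",round(cx-ca*bb[0]+sa*bb[1],1),round(cy-sa*bb[0]-ca*bb[1],1))
E
python3 fit.py
```

```text
Traceback (most recent call last):
  File "fit.py", line 11, in <module>
    P=cloud(n,d,T,K);hsv=cv2.cvtColor(p,cv2.COLOR_BGR2HSV)
  File "h.py", line 4, in cloud
    m=r.camera_model(n);K=m["K"] if K is None else K;T=m["extrinsics"] if T is None else T
ValueError: cameras: scene, side, wrist
```

```bash
sed -i 's/    m=r.camera_model(n);K=m/    m=r.camera_model(n if n in("scene","side") else "wrist");K=m/' h.py; python3 fit.py
```

```text
blue w1 695 z 0.0175 c 515.7 -314.1 wh 32 81 exp 158 85 a 3.6 origin 520.7 -297.3
blue w2 2405 z 0.0171 c 574.9 -311.0 wh 149 87 exp 158 85 a 5.2 origin 579.4 -294.0
blue w3 800 z 0.0168 c 574.4 -279.0 wh 161 43 exp 158 85 a 13.1 origin 576.5 -261.6
blue scene 1410 z 0.0182 c 578.5 -311.4 wh 159 85 exp 158 85 a 5.2 origin 582.9 -294.4
blue side 146 z 0.0172 c 576.6 -306.8 wh 154 82 exp 158 85 a 5.3 origin 581.0 -289.8
yellow w2 2092 z 0.0177 c 628.5 121.0 wh 55 98 exp 136 96 a -13.7 origin 641.2 118.0
yellow w3 2877 z 0.0175 c 668.4 111.9 wh 136 96 exp 136 96 a -13.7 origin 681.0 108.8
yellow scene 1083 z 0.0182 c 667.5 111.2 wh 139 99 exp 136 96 a -13.1 origin 680.1 108.2
yellow side 613 z 0.0174 c 667.0 113.6 wh 139 98 exp 136 96 a -13.7 origin 679.7 110.5
green w3 1131 z 0.0177 c 578.6 309.9 wh 84 85 exp 84 84 a 16.0 origin 578.6 309.9
green scene 292 z 0.0178 c 578.4 308.5 wh 85 88 exp 84 84 a 15.7 origin 578.4 308.5
green side 124 z 0.0179 c 577.6 311.2 wh 79 77 exp 84 84 a 15.9 origin 577.6 311.2
orange w2 1057 z 0.0174 c 636.4 -69.8 wh 17 113 exp 108 113 a 0.7 origin 631.7 -102.4
orange w3 1894 z 0.0173 c 679.7 -69.2 wh 102 114 exp 108 113 a 0.3 origin 674.9 -101.7
orange scene 1064 z 0.0181 c 681.0 -69.8 wh 111 115 exp 108 113 a 0.8 origin 676.5 -102.3
orange side 309 z 0.0172 c 681.3 -67.2 wh 110 117 exp 108 113 a 0.6 origin 676.6 -99.7
```

```bash
cat > fit2.py <<'E'
from fit import V
from h import *
O={"mic":(.26,.44,-.34,-.22),"sq":(.38,.53,.09,.23),"ring":(.39,.48,-.11,-.02),"ind":(.27,.42,.26,.38)}
for o,b in O.items():
    tiles=[]
    for n,(p,d,K,T) in V.items():
        P=cloud(n,d,T,K)
        ok=(P[...,2]>.004)&(P[...,2]<.03)&(P[...,0]>b[0])&(P[...,0]<b[1])&(P[...,1]>b[2])&(P[...,1]<b[3])
        if o=="sq": ok&=(P[...,2]>.0125)
        if o=="ring": ok&=P[...,2]>.012
        if o=="ind": ok&=P[...,2]>.018
        if ok.sum()<30: continue
        q=P[ok][:,:2].astype(np.float32)*1000
        t=np.degrees(np.arctan2(*np.linalg.eigh(np.cov(q.T))[1][::-1,1]))
        print(o,n,ok.sum(),"z95",np.round(np.percentile(P[ok][:,2],95),4),cv2.minAreaRect(q),"circ",cv2.minEnclosingCircle(q),"pca",np.round(t,1))
        im=rect(p,K,T,{"mic":.0085,"sq":.016,"ring":.016,"ind":.022}[o],*b,.0005)
        cv2.putText(im,n,(3,12),0,.4,(0,0,255));tiles.append(im)
    cv2.imwrite(f"pics/o_{o}.png",np.hstack(tiles)[:, :1200] if o!="x" else 0)
E
python3 fit2.py | grep -v -E "^(blue|yellow|green|orange)"; python3 -c "
import cv2
for o in('mic','sq','ring','ind'): print(cv2.imread(f'pics/o_{o}.png').shape)"
```

```text
mic w1 1528 z95 0.017 ((355.8565673828125, -311.534423828125), (51.581539154052734, 131.23207092285156), 80.4691162109375) circ ((357.4409484863281, -302.0973205566406), 65.83027648925781) pca -179.1
mic w2 1032 z95 0.0167 ((359.04705810546875, -310.1915283203125), (50.61612319946289, 127.70640563964844), 84.37992095947266) circ ((359.26470947265625, -307.97943115234375), 64.27162170410156) pca -172.7
mic w3 151 z95 0.016 ((410.15704345703125, -306.0593566894531), (17.26980972290039, 26.928813934326172), 77.07545471191406) circ ((410.5673828125, -303.59893798828125), 14.499978065490723) pca 153.9
mic scene 469 z95 0.0178 ((356.51019287109375, -313.0544738769531), (51.49249267578125, 131.6160125732422), 79.52651977539062) circ ((358.03179931640625, -304.82354736328125), 66.09878540039062) pca -179.6
mic side 225 z95 0.0169 ((356.43902587890625, -307.9552917480469), (53.587921142578125, 132.8940887451172), 82.09815979003906) circ ((357.43756103515625, -300.7607421875), 66.47489929199219) pca -177.6
sq w2 1205 z95 0.0294 ((491.88018798828125, 149.32542419433594), (157.13821411132812, 65
[... 1876 characters left out ...]
1191406), 23.813791275024414) pca 170.8
ind w3 330 z95 0.0236 ((369.47991943359375, 300.568115234375), (24.904396057128906, 49.78236770629883), 38.18647384643555) circ ((365.05230712890625, 296.9532470703125), 25.518327713012695) pca 120.4
ind scene 170 z95 0.0239 ((355.97052001953125, 291.0759582519531), (55.107818603515625, 54.65926742553711), 31.316858291625977) circ ((355.33740234375, 292.15106201171875), 28.9414119720459) pca 145.1
ind side 484 z95 0.0239 ((353.8769226074219, 295.7437744140625), (54.16297912597656, 55.7196159362793), 21.951751708984375) circ ((354.51617431640625, 294.99725341796875), 28.902353286743164) pca 108.7
(360, 1200, 3)
(301, 1120, 3)
(180, 900, 3)
(300, 960, 3)
```

```bash
sed -i 's/^O=.*/O={"mic":(.27,.45,-.36,-.26),"sq":(.40,.55,.08,.19),"ring":(.40,.49,-.14,-.05),"ind":(.26,.43,.23,.36)}/; s/if o=="sq": ok&=(P\[...,2\]>.0125)/if o=="sq": ok\&=(P[...,2]>.0125)\&(P[...,2]<.02)/' fit2.py
python3 fit2.py | grep -v -E "^(blue|yellow|green|orange)"
python3 - <<'E'
import cv2,numpy as np
a=[cv2.imread(f'pics/o_{o}.png')[:, :1080] for o in('mic','sq','ind')]
W=1080
im=np.vstack([cv2.copyMakeBorder(x,0,0,0,W-x.shape[1],0) for x in a]);print(im.shape)
cv2.imwrite('pics/o_all.png',cv2.resize(im,None,fx=.6,fy=.6,interpolation=cv2.INTER_AREA))
E
```

```text
mic w1 1528 z95 0.017 ((355.8565673828125, -311.534423828125), (51.581539154052734, 131.23207092285156), 80.4691162109375) circ ((357.4409484863281, -302.0973205566406), 65.83027648925781) pca -179.1
mic w2 1032 z95 0.0167 ((359.04705810546875, -310.1915283203125), (50.61612319946289, 127.70640563964844), 84.37992095947266) circ ((359.26470947265625, -307.97943115234375), 64.27162170410156) pca -172.7
mic w3 151 z95 0.016 ((410.15704345703125, -306.0593566894531), (17.26980972290039, 26.928813934326172), 77.07545471191406) circ ((410.5673828125, -303.59893798828125), 14.499978065490723) pca 153.9
mic scene 469 z95 0.0178 ((356.51019287109375, -313.0544738769531), (51.49249267578125, 131.6160125732422), 79.52651977539062) circ ((358.03179931640625, -304.82354736328125), 66.09878540039062) pca -179.6
mic side 225 z95 0.0169 ((356.43902587890625, -307.9552917480469), (53.587921142578125, 132.8940887451172), 82.09815979003906) circ ((357.43756103515625, -300.7607421875), 66.47489929199219) pca -177.6
sq w2 749 z95 0.0181 ((487.54364013671875, 134.7033233642578), (134.29290771484375, 57.3
[... 1830 characters left out ...]
29297) circ ((354.969970703125, 279.8639221191406), 23.813791275024414) pca 170.8
ind w3 330 z95 0.0236 ((369.47991943359375, 300.568115234375), (24.904396057128906, 49.78236770629883), 38.18647384643555) circ ((365.05230712890625, 296.9532470703125), 25.518327713012695) pca 120.4
ind scene 170 z95 0.0239 ((355.97052001953125, 291.0759582519531), (55.107818603515625, 54.65926742553711), 31.316858291625977) circ ((355.33740234375, 292.15106201171875), 28.9414119720459) pca 145.1
ind side 484 z95 0.0239 ((353.8769226074219, 295.7437744140625), (54.16297912597656, 55.7196159362793), 21.951751708984375) circ ((354.51617431640625, 294.99725341796875), 28.902353286743164) pca 108.7
(1001, 1080, 3)
```

View pics/o_all.png

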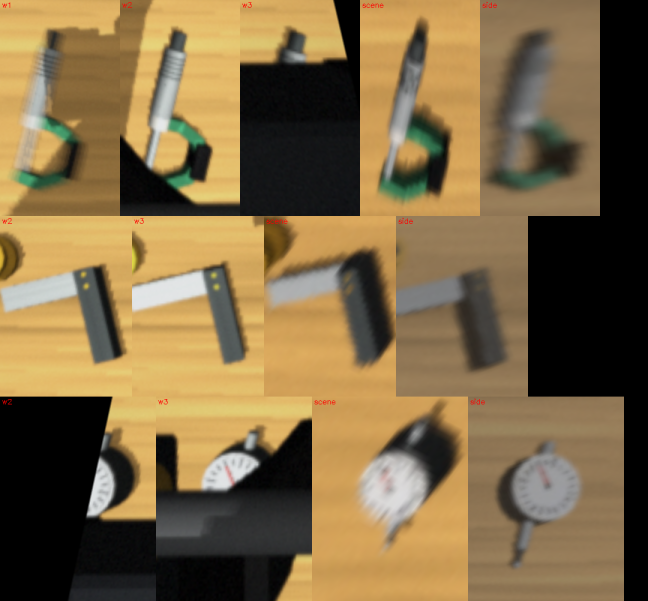

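```bash
cat > fit3.py <<'E'
from fit import V
from h import *
b=(.40,.56,.08,.22)
for n,(p,d,K,T) in V.items():
    P=cloud(n,d,T,K);g=p.max(-1)
    base=(P[...,0]>b[0])&(P[...,0]<b[1])&(P[...,1]>b[2])&(P[...,1]<b[3])
    ok=base&(P[...,2]>.0125)&(P[...,2]<.02)&(g<120)&(P[...,1]<.16)
    if ok.sum()<30: continue
    q=P[ok][:,:2].astype(np.float32)*1000
    print("SQ",n,ok.sum(),np.round(P[ok][:,2].max(),3),cv2.minAreaRect(q),np.median(q,0))
E
python3 fit3.py|grep SQ
```

```text
SQ w2 616 0.018 ((467.4166259765625, 112.02223205566406), (78.62451171875, 17.90717124938965), 13.560384750366211) [468.21222 111.55612]
SQ w3 511 0.018 ((467.4402770996094, 113.11631774902344), (79.25858306884766, 18.013856887817383), 13.288829803466797) [468.2608  112.75721]
SQ scene 162 0.019 ((467.8753662109375, 111.63803100585938), (78.82703399658203, 20.06801414489746), 13.267559051513672) [468.80783  110.985855]
SQ side 175 0.018 ((465.81982421875, 114.93989562988281), (78.657958984375, 19.819814682006836), 13.460609436035156) [464.4022  115.83842]
```

Run:
```python
from h import *
go(.4626,.1113,.08,-76.6,.05)
```

```text
rows needed 5 dist 0.255 dyaw 13.1
-0.1 0.1 -2.6 -0.0046 0.0111 0.0495 0.05; -0.1 0.1 -5.2 -0.0092 0.0222 0.0991 0.05; -0.1 0.1 -7.8 -0.0137 0.0334 0.1486 0.05; -0.1 0.1 -10.4 -0.0183 0.0445 0.1981 0.05; -0.1 0.1 -13.1 -0.0229 0.0556 0.2476 0.05
```

Emit:
carry_out(increments="-0.1 0.1 -2.6 -0.005 0.011 0.05 0.05; -0.1 0.1 -5.2 -0.009 0.022 0.1 0.05; -0.1 0.1 -7.8 -0.0137 0.0334 0.15 0.05; -0.1 0.1 -10.4 -0.018 0.0445 0.2 0.05; -0.1 0.1 -13.1 -0.0229 0.0556 0.2476 0.05", squeeze=30)

```text
time: 2.8
ee_pos: [0.4622, 0.1084, 0.0783]
eef_rot: [0.784, -0.62, 0.0, 0.001]
ft_force: [1.5, -0.8, 0.1]
width: 0.0515
```

Run:
```python
from h import *
print(yaw(),r.read_state()["ee_pos"])
p,d=r.camera("wrist");cv2.imwrite("pics/w4.png",p)
go(.4626,.1113,.003,-76.6,.05)
```

```text
-76.65211151610727 [0.46215069 0.10842245 0.0782862 ]
rows needed 2 dist 0.07 dyaw -0.1
0.5 0.0 0.1 -0.0008 -0.0032 0.0349 0.05; 0.5 0.0 0.1 -0.0016 -0.0063 0.0698 0.05; 0.5 0.0 0.1 -0.0016 -0.0063 0.0698 0.05; 0.5 0.0 0.1 -0.0016 -0.0063 0.0698 0.05; 0.5 0.0 0.1 -0.0016 -0.0063 0.0698 0.05
```

View pics/w4.png

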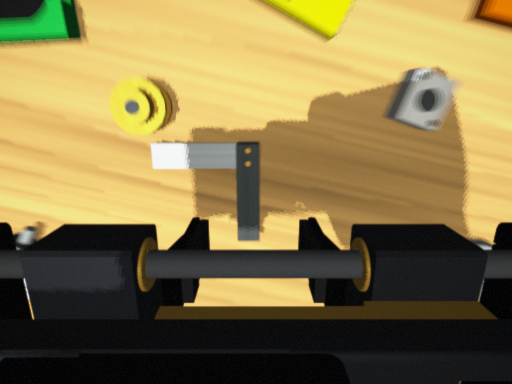

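Emit:
carry_out(increments="0.3 0 0 -0.001 -0.0035 0.035 0.05; 0.3 0 0 -0.0016 -0.006 0.06 0.05; 0.3 0 0 -0.0016 -0.0063 0.0695 0.05; 0.3 0 0 -0.0016 -0.0063 0.0695 0.05; 0.3 0 0 -0.0016 -0.0063 0.0695 0.05")

```text
time: 3.48
ee_pos: [0.4635, 0.111, 0.0045]
eef_rot: [0.785, -0.619, -0.001, 0.001]
ft_force: [-0.3, 0.6, 0.1]
width: 0.05
```

Run:
```python
from h import *
print(yaw(),r.read_state()["ee_pos"])
go(.4626,.1113,.003,-76.6,.01)
```

```text
-76.48962039226643 [0.46350016 0.1109742  0.00446334]
rows needed 1 dist 0.002 dyaw -0.1
0.1 -0.0 0.1 -0.0005 0.0008 0.0015 0.01; 0.1 -0.0 0.1 -0.0005 0.0008 0.0015 0.01; 0.1 -0.0 0.1 -0.0005 0.0008 0.0015 0.01; 0.1 -0.0 0.1 -0.0005 0.0008 0.0015 0.01; 0.1 -0.0 0.1 -0.0005 0.0008 0.0015 0.01
```

Close, then lift in the same call.

Emit:
carry_out(increments="0 0 0 0 0 0.001 0.01; 0 0 0 0 0 0.001 0.01; 0 0 0 0 0 0.001 0.01; 0 0 0 0 0 0.001 0.01; 0 0 0 0 0 -0.02 0.01", squeeze=30)

```text
time: 4.1
ee_pos: [0.4621, 0.1107, 0.0235]
eef_rot: [0.785, -0.619, -0.002, 0.002]
ft_force: [0.2, 0.4, -1.2]
width: 0.0176
```

Run:
```python
from h import *
s=r.read_state();print(yaw(),s["ee_pos"],s["width"],s["ft_force"])
go(.677,-.1017,.09,-89.5,.01)
go(.55,.02,.12,-83,.01)
```

```text
-76.47667748074913 [0.46212922 0.11071277 0.02346126] 0.017605531967022962 [ 0.19858294  0.37071082 -1.20239258]
rows needed 6 dist 0.309 dyaw -13.0
0.3 0.0 2.2 0.0428 -0.0265 -0.0113 0.01; 0.3 0.0 4.3 0.0856 -0.0530 -0.0225 0.01; 0.3 0.0 6.5 0.1284 -0.0794 -0.0338 0.01; 0.3 -0.0 8.7 0.1712 -0.1059 -0.0450 0.01; 0.3 -0.0 10.9 0.2140 -0.1324 -0.0563 0.01
rows needed 3 dist 0.159 dyaw -6.5
0.3 0.0 2.2 0.0362 -0.0212 -0.0323 0.01; 0.3 0.0 4.3 0.0725 -0.0425 -0.0646 0.01; 0.3 0.0 6.5 0.1087 -0.0637 -0.0969 0.01; 0.3 0.0 6.5 0.1087 -0.0637 -0.0969 0.01; 0.3 0.0 6.5 0.1087 -0.0637 -0.0969 0.01
```

Emit:
carry_out(increments="0.3 0 0 0 0 -0.05 0.01; 0.3 0 2 0.04 -0.025 -0.075 0.01; 0.3 0 4 0.085 -0.05 -0.08 0.01; 0.3 0 6 0.13 -0.08 -0.08 0.01; 0.3 0 8 0.172 -0.106 -0.08 0.01")

```text
time: 4.72
ee_pos: [0.6067, -0.0333, 0.1024]
eef_rot: [0.74, -0.673, -0.0, 0.0]
ft_force: [0.4, 0.2, -1.3]
width: 0.0176
```

Run:
```python
from h import *
p,d=r.camera("wrist");cv2.imwrite("pics/w5.png",p)
s=r.read_state();print(yaw(),s["ee_pos"],s["width"],s["ft_force"])
go(.677,-.1017,.06,-89.5,.01)
```

```text
-85.03136871146587 [ 0.60990612 -0.04000679  0.10185759] 0.017669514274782583 [-0.46064715 -6.8303173  -1.79531424]
rows needed 2 dist 0.1 dyaw -4.5
-0.0 -0.2 2.2 0.0336 -0.0307 0.0210 0.01; -0.0 -0.2 4.5 0.0671 -0.0615 0.0421 0.01; -0.0 -0.2 4.5 0.0671 -0.0615 0.0421 0.01; -0.0 -0.2 4.5 0.0671 -0.0615 0.0421 0.01; -0.0 -0.2 4.5 0.0671 -0.0615 0.0421 0.01
```

View pics/w5.png

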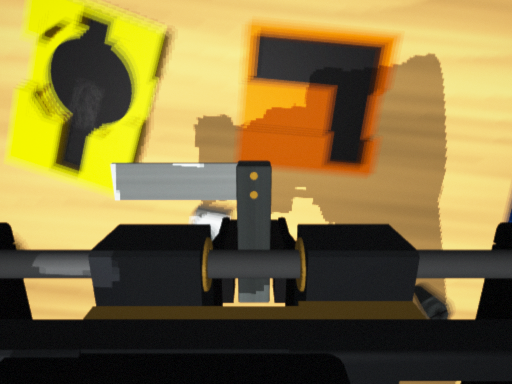

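Emit:
carry_out(increments="0 0 2 0.033 -0.03 0 0.01; 0 0 3.5 0.055 -0.05 0.015 0.01; 0 0 4.5 0.067 -0.0615 0.035 0.01; 0 0 4.5 0.067 -0.0615 0.042 0.01; 0 0 4.5 0.067 -0.0615 0.042 0.01")

```text
time: 5.4
ee_pos: [0.6761, -0.1005, 0.0595]
eef_rot: [0.71, -0.704, 0.0, 0.001]
ft_force: [-0.7, 0.1, -2.3]
width: 0.0177
```

Run:
```python
from h import *
s=r.read_state()
m=r.camera_model("wrist");p,d=r.camera("wrist");cv2.imwrite("pics/w6.png",p);np.savez("w6.npz",p=p,d=d,K=m["K"],T=m["extrinsics"])
s=r.read_state();print(yaw(),s["ee_pos"],s["width"],s["ft_force"])
go(.677,-.1017,.010,-89.5,.01)
```

```text
-89.44856258107795 [ 0.67661899 -0.10041357  0.06042043] 0.017309335202337874 [ 0.79058107  0.18447901 -2.8222032 ]
rows needed 1 dist 0.05 dyaw -0.1
-0.0 -0.1 0.1 0.0012 -0.0003 0.0504 0.01; -0.0 -0.1 0.1 0.0012 -0.0003 0.0504 0.01; -0.0 -0.1 0.1 0.0012 -0.0003 0.0504 0.01; -0.0 -0.1 0.1 0.0012 -0.0003 0.0504 0.01; -0.0 -0.1 0.1 0.0012 -0.0003 0.0504 0.01
```

View pics/w6.png

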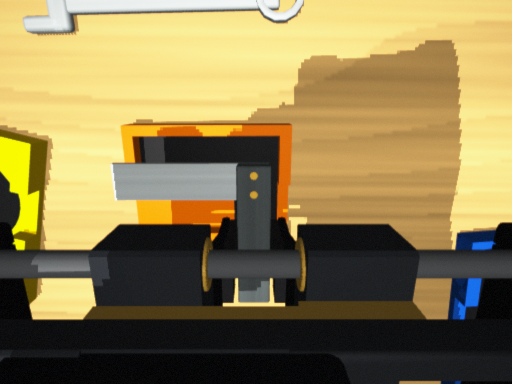

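Emit:
carry_out(increments="0 0 0 0.001 0 0.013 0.01; 0 0 0 0.0012 0 0.026 0.01; 0 0 0 0.0012 0 0.038 0.01; 0 0 0 0.0012 0 0.046 0.01; 0 0 0 0.0012 0 0.05 0.01")

```text
time: 6.08
ee_pos: [0.6764, -0.1017, 0.0097]
eef_rot: [0.711, -0.704, 0.001, 0.001]
ft_force: [-0.2, 0.4, 1.4]
width: 0.0178
```

Run:
```python
from h import *
m=r.camera_model("wrist");p,d=r.camera("wrist");cv2.imwrite("pics/w7.png",p)
s=r.read_state();print(yaw(),s["ee_pos"],s["width"],s["ft_force"])
```

```text
-89.44673867737254 [ 0.67655079 -0.10167777  0.00993448] 0.017719284252325024 [-0.90654397  0.23058705 -3.62581465]
```

View pics/w7.png

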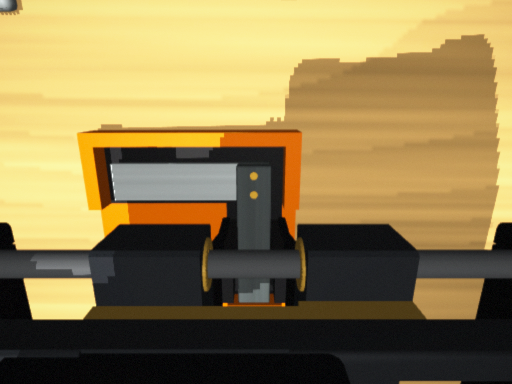

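Emit:
carry_out(increments="0 0 0 0 0 0.0005 0.01; 0 0 0 0 0 0.0005 0.04; 0 0 0 0 0 0.0005 0.04; 0 0 0 0 0 0 0.04; 0 0 0 0 0 -0.03 0.04")

```text
time: 6.75
ee_pos: [0.6749, -0.1016, 0.0381]
eef_rot: [0.711, -0.704, -0.001, 0.002]
ft_force: [0.4, 0.5, 0.1]
width: 0.0392
```

Run:
```python
from h import *
s=r.read_state();print(yaw(),s["ee_pos"],s["width"],s["ft_force"])
go(.444,-.093,.09,-89.5,.075)
```

```text
-89.4428715491256 [ 0.67489311 -0.10159644  0.03809026] 0.039243632138549596 [0.42394683 0.47865507 0.13720077]
rows needed 5 dist 0.237 dyaw -0.1
0.2 -0.1 0.0 -0.0021 0.0462 -0.0102 0.075; 0.2 -0.1 0.0 -0.0043 0.0924 -0.0204 0.075; 0.2 -0.1 0.0 -0.0064 0.1386 -0.0306 0.075; 0.2 -0.1 0.0 -0.0086 0.1848 -0.0408 0.075; 0.2 -0.1 0.1 -0.0107 0.2310 -0.0510 0.075
```

Emit:
carry_out(increments="0 0 0 0 0 -0.05 0.05; 0 0 -3 0 0.046 -0.06 0.075; 0 0 -6 -0.003 0.1 -0.06 0.075; 0 0 -9 -0.006 0.155 -0.06 0.075; 0 0 -12 -0.0086 0.205 -0.055 0.075")

```text
time: 7.38
ee_pos: [0.4685, -0.0949, 0.0941]
eef_rot: [0.781, -0.625, -0.0, 0.002]
ft_force: [1.1, 0.3, 1.8]
width: 0.0737
```

Run:
```python
from h import *
p,d=r.camera("wrist");cv2.imwrite("pics/w8.png",p)
s=r.read_state();print(yaw(),s["ee_pos"],s["width"],s["ft_force"])
go(.444,-.093,.004,-74,.075)
```

```text
-77.19123023768101 [ 0.46131084 -0.09468251  0.09163697] 0.07417910252842454 [-1.35254286  0.55278727 -1.35363601]
rows needed 2 dist 0.089 dyaw 3.2
0.7 -0.0 -1.6 -0.0028 0.0077 0.0439 0.075; 0.7 -0.0 -3.2 -0.0055 0.0155 0.0878 0.075; 0.7 -0.0 -3.2 -0.0055 0.0155 0.0878 0.075; 0.7 -0.0 -3.2 -0.0055 0.0155 0.0878 0.075; 0.7 -0.0 -3.2 -0.0055 0.0155 0.0878 0.075
```

View pics/w8.png

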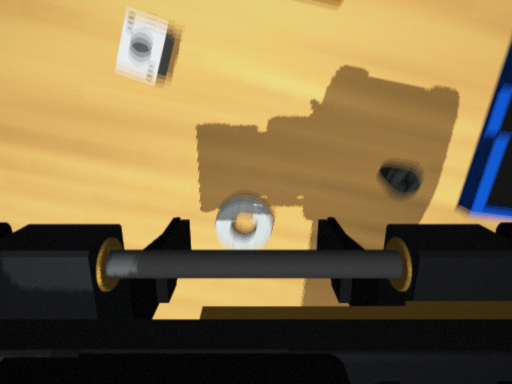

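Emit:
carry_out(increments="0.5 0 -3 -0.0055 0.0155 0.025 0.075; 0.5 0 -3 -0.0055 0.0155 0.055 0.075; 0.5 0 -3 -0.0055 0.0155 0.083 0.075; 0.5 0 -3 -0.0055 0.0155 0.0875 0.075; 0.5 0 -3 -0.0055 0.0155 0.0875 0.04")

```text
time: 8.05
ee_pos: [0.4444, -0.0929, 0.0049]
eef_rot: [0.798, -0.603, -0.001, 0.001]
ft_force: [0.1, 0.3, -0.3]
width: 0.0703
```

Emit:
carry_out(increments="0 0 0 0 0 0.0005 0.04; 0 0 0 0 0 0.0005 0.04; 0 0 0 0 0 0.0005 0.04; 0 0 0 0 0 -0.02 0.04; 0 0 0 0 0 -0.06 0.04", squeeze=30)

```text
time: 8.68
ee_pos: [0.4431, -0.0925, 0.0645]
eef_rot: [0.798, -0.603, -0.002, 0.002]
ft_force: [1.0, -0.8, -1.0]
width: 0.0489
```

Run:
```python
from h import *
s=r.read_state();print(yaw(),s["ee_pos"],s["width"],s["ft_force"])
go(.5785,.31,.10,-74.1,.04)
```

```text
-74.16994512102258 [ 0.443147   -0.09250973  0.06446324] 0.0488934536875228 [ 0.95018297 -0.7758597  -0.96007733]
rows needed 8 dist 0.426 dyaw 0.1
0.3 0.1 -0.0 -0.0438 -0.0300 -0.0045 0.04; 0.3 0.1 -0.0 -0.0876 -0.0600 -0.0090 0.04; 0.3 0.1 -0.0 -0.1314 -0.0899 -0.0136 0.04; 0.3 0.1 -0.0 -0.1752 -0.1199 -0.0181 0.04; 0.3 0.1 -0.0 -0.2190 -0.1499 -0.0226 0.04
```

Emit:
carry_out(increments="0.3 0 0 -0.044 -0.03 -0.02 0.04; 0.3 0 0 -0.0876 -0.06 -0.036 0.04; 0.3 0 0 -0.131 -0.09 -0.036 0.04; 0.3 0 0 -0.175 -0.12 -0.036 0.04; 0.3 0 0 -0.219 -0.15 -0.036 0.04")

```text
time: 9.3
ee_pos: [0.5283, 0.1603, 0.1]
eef_rot: [0.798, -0.603, -0.001, -0.0]
ft_force: [0.1, -0.8, -1.3]
width: 0.0486
```

Run:
```python
from h import *
m=r.camera_model("wrist");p,d=r.camera("wrist");cv2.imwrite("pics/w9.png",p);np.savez("w9.npz",p=p,d=d,K=m["K"],T=m["extrinsics"])
s=r.read_state();print(yaw(),s["ee_pos"],s["width"],s["ft_force"])
go(.5785,.31,.06,-74.1,.04)
```

```text
-73.82549093327773 [0.52850087 0.16860987 0.10053858] 0.04862885027419668 [-3.71830508  5.21310208  0.03514952]
rows needed 3 dist 0.155 dyaw -0.3
-0.1 0.4 0.1 -0.0405 -0.0291 0.0138 0.04; -0.1 0.4 0.2 -0.0811 -0.0582 0.0277 0.04; -0.1 0.4 0.3 -0.1216 -0.0873 0.0415 0.04; -0.1 0.4 0.3 -0.1216 -0.0873 0.0415 0.04; -0.1 0.4 0.3 -0.1216 -0.0873 0.0415 0.04
```

View pics/w9.png

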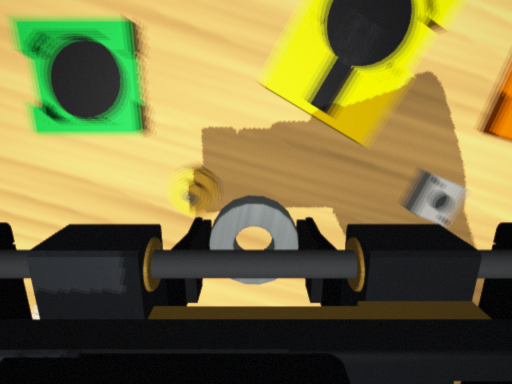

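Emit:
carry_out(increments="0 0.3 0 -0.041 -0.029 0.003 0.04; 0 0.3 0 -0.08 -0.058 0.01 0.04; 0 0.3 0 -0.108 -0.078 0.025 0.04; 0 0.3 0 -0.1216 -0.0873 0.04 0.04; 0 0.3 0 -0.1216 -0.0873 0.0415 0.04")

```text
time: 9.98
ee_pos: [0.5773, 0.3108, 0.0584]
eef_rot: [0.8, -0.6, -0.001, -0.0]
ft_force: [-0.1, 0.6, -1.7]
width: 0.0489
```

Run:
```python
from h import *
m=r.camera_model("wrist");p,d=r.camera("wrist");cv2.imwrite("pics/w10.png",p);np.savez("w10.npz",p=p,d=d,K=m["K"],T=m["extrinsics"])
s=r.read_state();print(yaw(),s["ee_pos"],s["width"],s["ft_force"])
go(.5785,.31,.0115,-74.1,.04)
```

```text
-73.78877709298563 [0.57778794 0.30968079 0.05904856] 0.04874492259013801 [-0.30465932 -0.75625628 -1.59457264]
rows needed 1 dist 0.048 dyaw -0.3
-0.0 0.0 0.3 -0.0001 -0.0008 0.0475 0.04; -0.0 0.0 0.3 -0.0001 -0.0008 0.0475 0.04; -0.0 0.0 0.3 -0.0001 -0.0008 0.0475 0.04; -0.0 0.0 0.3 -0.0001 -0.0008 0.0475 0.04; -0.0 0.0 0.3 -0.0001 -0.0008 0.0475 0.04
```

View pics/w10.png

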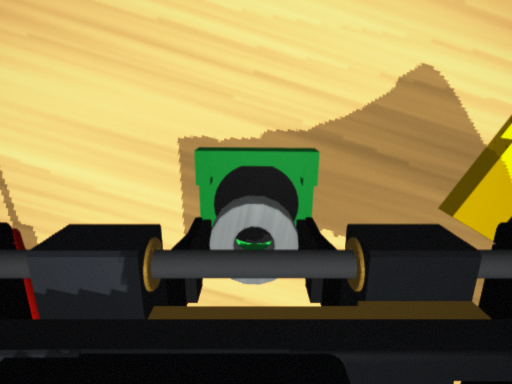

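Emit:
carry_out(increments="0 0 0 0 -0.0008 0.013 0.04; 0 0 0 0 -0.0008 0.026 0.04; 0 0 0 0 -0.0008 0.037 0.04; 0 0 0 0 -0.0008 0.045 0.04; 0 0 0 0 -0.0008 0.048 0.04")

```text
time: 10.65
ee_pos: [0.5782, 0.3096, 0.0111]
eef_rot: [0.8, -0.6, -0.0, 0.0]
ft_force: [-7.3, -6.8, 17.9]
width: 0.0484
```

Run:
```python
from h import *
p,d=r.camera("wrist");cv2.imwrite("pics/w11.png",p)
s=r.read_state();print(yaw(),s["ee_pos"],s["width"],s["ft_force"])
```

```text
-73.79069574716702 [0.57836857 0.30975079 0.01131607] 0.0492269073622398 [-0.41154136  0.23782914 -1.71927117]
```

View pics/w11.png

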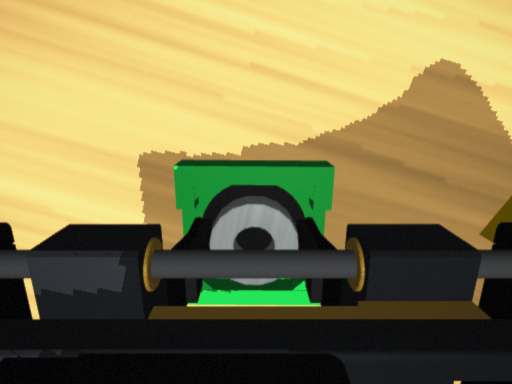

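Emit:
carry_out(increments="0 0 0 0 0 0.0008 0.04; 0 0 0 0 0 0.0008 0.065; 0 0 0 0 0 0.0008 0.065; 0 0 0 0 0 0 0.065; 0 0 0 0 0 -0.03 0.065")

```text
time: 11.32
ee_pos: [0.5771, 0.3088, 0.0395]
eef_rot: [0.8, -0.6, -0.001, 0.002]
ft_force: [0.1, 0.1, -0.1]
width: 0.0646
```

Run:
```python
from h import *
s=r.read_state();print(yaw(),s["ee_pos"],s["width"],s["ft_force"])
go(.40,.28,.16,-104,.08)
```

```text
-73.78736089422128 [0.577101   0.30879344 0.039481  ] 0.06459878388289682 [ 0.06149257  0.14573439 -0.14829155]
rows needed 4 dist 0.216 dyaw -30.2
0.2 -0.0 7.6 -0.0054 0.0447 -0.0299 0.08; 0.2 -0.1 15.1 -0.0109 0.0893 -0.0599 0.08; 0.2 -0.1 22.7 -0.0163 0.1340 -0.0898 0.08; 0.2 -0.1 30.2 -0.0217 0.1786 -0.1198 0.08; 0.2 -0.1 30.2 -0.0217 0.1786 -0.1198 0.08
```

Emit:
carry_out(increments="0 0 -10 0 0 -0.04 0.08; 0 0 -20 0 0 -0.08 0.08; 0 0 -30 -0.005 0.035 -0.11 0.08; 0 0 -40 -0.01 0.07 -0.13 0.08; 0 0 -50 -0.015 0.105 -0.14 0.08")

```text
time: 11.95
ee_pos: [0.4719, 0.2944, 0.1811]
eef_rot: [0.979, -0.203, -0.001, 0.001]
ft_force: [0.4, 0.1, 0.8]
width: 0.0798
```

Run:
```python
from h import *
p,d=r.camera("scene");cv2.imwrite("pics/s1.png",p[60:330,60:460])
s=r.read_state();print(yaw(),s["ee_pos"],s["joint_positions"])
go(.42,.29,.18,75.5,.08)
```

```text
-22.71391315220922 [0.46790787 0.29530906 0.18174037] [ 0.22799389  0.39099865 -1.06901826  1.66372035  0.35314652  1.30303789
 -1.30229491]
rows needed 11 dist 0.048 dyaw 98.2
0.2 0.1 -8.9 -0.0038 0.0021 0.0002 0.08; 0.2 0.1 -17.9 -0.0077 0.0043 0.0003 0.08; 0.2 0.2 -26.8 -0.0115 0.0064 0.0005 0.08; 0.2 0.2 -35.7 -0.0153 0.0085 0.0007 0.08; 0.1 0.2 -44.6 -0.0192 0.0106 0.0009 0.08
```

View pics/s1.png

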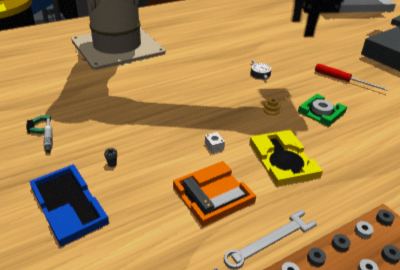

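Emit:
carry_out(increments="0 0 -10 -0.004 0.002 0 0.08; 0 0 -20 -0.0077 0.0043 0 0.08; 0 0 -30 -0.0115 0.0064 0 0.08; 0 0 -40 -0.015 0.0085 0 0.08; 0 0 -50 -0.019 0.0106 0 0.08")

```text
time: 12.62
ee_pos: [0.4462, 0.2928, 0.1819]
eef_rot: [0.971, 0.239, -0.002, 0.001]
ft_force: [0.6, 0.4, 0.3]
width: 0.0802
```

Run:
```python
from h import *
s=r.read_state();print(yaw(),s["ee_pos"],s["joint_positions"])
go(.42,.29,.18,75.5,.08)
```

```text
27.601671477129585 [0.44623805 0.29280513 0.18188885] [ 0.36819013  0.43634261 -1.27141073  1.70861519  0.42894761  1.3238597
 -0.50559172]
rows needed 6 dist 0.026 dyaw 47.9
0.0 0.2 -8.0 -0.0041 -0.0016 0.0003 0.08; 0.0 0.2 -16.0 -0.0082 -0.0032 0.0007 0.08; 0.0 0.2 -23.9 -0.0123 -0.0048 0.0010 0.08; -0.0 0.2 -31.9 -0.0164 -0.0064 0.0013 0.08; -0.0 0.2 -39.9 -0.0205 -0.0081 0.0016 0.08
```

Emit:
carry_out(increments="0 0 -10 -0.004 -0.002 0 0.08; 0 0 -20 -0.008 -0.003 0 0.08; 0 0 -30 -0.0123 -0.005 0 0.08; 0 0 -40 -0.0164 -0.0064 0 0.08; 0 0 -48 -0.0246 -0.0096 0 0.08")

```text
time: 13.25
ee_pos: [0.42, 0.2899, 0.1819]
eef_rot: [0.789, 0.615, -0.002, -0.0]
ft_force: [-0.8, -0.3, -0.1]
width: 0.0799
```

Run:
```python
from h import *
m=r.camera_model("wrist");p,d=r.camera("wrist");cv2.imwrite("pics/w12.png",p);np.savez("w12.npz",p=p,d=d,K=m["K"],T=m["extrinsics"])
s=r.read_state();print(yaw(),s["ee_pos"],s["joint_positions"])
T=m["extrinsics"];K=m["K"]
P=cloud("wrist",d,T,K)
ok=(P[...,2]>.018)&(P[...,2]<.028)&(P[...,0]>.3)&(P[...,0]<.41)&(P[...,1]>.24)&(P[...,1]<.35)
q=P[ok][:,:2].astype(np.float32)*1000
print(ok.sum(),cv2.minEnclosingCircle(q),cv2.minAreaRect(q))
im=rect(p,K,T,.011,.24,.44,.2,.4,.0005);cv2.imwrite("pics/w12o.png",np.hstack([im,cv2.resize(p,(400,300)).copy() if 0 else cv2.copyMakeBorder(cv2.resize(p,(400,300)),0,100,0,0,0)]))
```

```text
76.31186529007819 [0.41876158 0.29015879 0.18193184] [ 0.47658751  0.46865946 -1.43375932  1.76516341  0.47650292  1.33961077
  0.27131422]
2337 ((354.9587097167969, 293.68646240234375), 28.270263671875) ((354.990234375, 293.6535339355469), (55.21165084838867, 55.82463073730469), 60.97944259643555)
```

View pics/w12o.png

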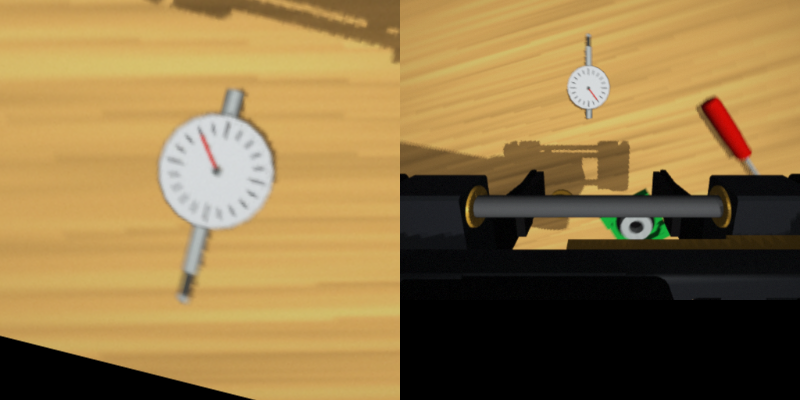

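```bash
cat > kin.py <<'E'
import numpy as np, itertools
from scipy.optimize import least_squares
from scipy.spatial.transform import Rotation as Ro
D=[([1.13139358,0.3328651,-0.06470764,1.46093432,0.02160939,1.34986565,-0.08852682],[.25287,-.57115,.22176],-66.12),
([0.22799389,0.39099865,-1.06901826,1.66372035,0.35314652,1.30303789,-1.30229491],[.46790787,.29530906,.18174],-22.71),
([0.36819013,0.43634261,-1.27141073,1.70861519,0.42894761,1.3238597,-0.50559172],[.44623805,.29280513,.18188885],27.60),
([0.47658751,0.46865946,-1.43375932,1.76516341,0.47650292,1.33961077,0.27131422],[.41876158,.29015879,.18193184],76.31)]
def fk(q,L,s):
    R=Ro.identity();p=np.zeros(3)
    ax="zyzyzyz"
    seg={1:L[0],3:L[1],5:L[2],7:L[3]}
    off={2:L[4] if len(L)>4 else 0}
    for i in range(7):
        if i==1: p=p+R.apply([0,0,L[0]])
        if i==3: p=p+R.apply([0,0,L[1]])
        if i==5: p=p+R.apply([0,0,L[2]])
        R=R*Ro.from_euler(ax[i],s[i]*q[i])
    p=p+R.apply([0,0,L[3]])
    return p,R
def pose(R):
    m=R.as_matrix();return np.degrees(np.arctan2(m[1,0],m[0,0])),m[:,2]
if __name__=="__main__":
    for s in itertools.product([1,-1],repeat=4):
        sg=[-1,1,s[0],1,s[1],1,s[2]]
        if s[3]<0: continue
        def f(L):
            o=[]
            for q,p,y in D:
                pp,R=fk(q,L,sg);o+=list(pp-p);yy,z=pose(R);o+=list(.1*(z-[0,0,-1]))
            return o
        sol=least_squares(f,[.3,.4,.4,.2]);print(sg,np.round(sol.x,3),sol.cost,[np.round(pose(fk(q,sol.x,sg)[1])[0]-y,1) for q,p,y in D])
E
python3 kin.py
```

```text
[-1, 1, 1, 1, 1, 1, 1] [233.698   1.628   0.428 234.897] 0.030485620175956008 [np.float64(182.6), np.float64(199.3), np.float64(82.6), np.float64(-27.2)]
[-1, 1, 1, 1, 1, 1, -1] [233.698   1.628   0.428 234.897] 0.03048562017596028 [np.float64(172.4), np.float64(50.1), np.float64(24.7), np.float64(3.9)]
[-1, 1, 1, 1, -1, 1, 1] [-1.879  3.021 -0.62   1.114] 0.13268319612175458 [np.float64(183.1), np.float64(-152.1), np.float64(85.6), np.float64(-10.3)]
[-1, 1, 1, 1, -1, 1, -1] [-1.879  3.021 -0.62   1.114] 0.13268319612175472 [np.float64(173.0), np.float64(66.6), np.float64(44.4), np.float64(8.9)]
[-1, 1, -1, 1, 1, 1, 1] [-0.165  0.507  0.462 -0.005] 0.010588564222500157 [np.float64(189.6), np.float64(-47.3), np.float64(-141.8), np.float64(-216.1)]
[-1, 1, -1, 1, 1, 1, -1] [-0.165  0.507  0.462 -0.005] 0.010588564222500157 [np.float64(179.5), np.float64(171.4), np.float64(-183.0), np.float64(-197.0)]
[-1, 1, -1, 1, -1, 1, 1] [2.411 0.52  0.468 2.583] 0.0010766816526223972 [np.float64(190.1), np.float64(-30.8), np.float64(-122.1), np.float64(-211.1)]
[-1, 1, -1, 1, -1, 1, -1] [2.411 0.52  0.468 2.583] 0.0010766816526220986 [np.float64(180.0), np.float64(180.0), np.float64(-180.0), np.float64(-180.0)]
```

```bash
cat > kin2.py <<'E'
from kin import *
S=[-1,1,-1,1,-1,1,-1]
def fk2(q,L):
    # L: d0, dse, dew, tool, base a1 (x offset after q1), elbow offset a3, a4, wrist a6
    R=Ro.identity();p=np.zeros(3)
    for i in range(7):
        if i==1: p=p+R.apply([L[4],0,L[0]])
        if i==3: p=p+R.apply([L[5],0,L[1]])
        if i==4: p=p+R.apply([L[6],0,0])
        if i==5: p=p+R.apply([0,0,L[2]])
        if i==6: p=p+R.apply([L[7],0,0])
        R=R*Ro.from_euler("zyzyzyz"[i],S[i]*q[i])
    return p+R.apply([0,0,L[3]]),R*Ro.from_euler("z",np.pi)
def f(L):
    o=[]
    for q,p,y in D:
        pp,R=fk2(q,L);o+=list(pp-p)
    return o+list(.003*(np.array(L)-[.3,.45,.45,.3,0,0,0,0]))
sol=least_squares(f,[.3,.45,.45,.3,0,0,0,0]);L=sol.x
if __name__=="__main__":
    print(np.round(L,3),np.round(np.array(f(L))[:12]*1000,1))
    for q,p,y in D:
        print(pose(fk2(q,L)[1]),y)
E
python3 kin2.py
```

```text
[ 0.435  0.061  0.447  0.313  0.144 -0.067 -0.122 -0.06 ] [36.1 20.8  0.4  5.8 -0.7 -0.7 -0.1 -2.1  0.4 -2.9  1.  -0.1]
(np.float64(-66.11877501226242), array([-6.19813011e-04,  1.22907245e-03, -9.99999053e-01])) -66.12
(np.float64(-22.713913291164424), array([-0.00319731, -0.00241782, -0.99999197])) -22.71
(np.float64(27.601671344907032), array([-0.00284335, -0.0025009 , -0.99999283])) 27.6
(np.float64(76.31186530610525), array([-0.00323915, -0.00258166, -0.99999142])) 76.31
```

Run:
```python
from kin2 import *
g=lambda v:np.concatenate([fk2(q,[v[0],v[1],v[2],.25,0,0,0,0])[0]-p for q,p,y in D])
s=least_squares(g,[.3,.5,.46]);print(s.x,np.round(s.fun*1000,1))
q,p,y=D[0];print(np.degrees(np.arctan2(p[1],p[0])))
for q,p,y in D[1:]:
    print(np.round(fk2(q,[*s.x,.25,0,0,0,0])[0],3),p)
```

```text
[0.08052889 0.51585922 0.46103774] [36.4 25.4 -5.3 -3.3  9.2  2.   2.4  0.9  1.8  6.3 -6.4  1.5]
-66.11919137841087
[0.465 0.305 0.184] [0.46790787, 0.29530906, 0.18174]
[0.449 0.294 0.184] [0.44623805, 0.29280513, 0.18188885]
[0.425 0.284 0.183] [0.41876158, 0.29015879, 0.18193184]
```

```bash
cat > kin3.py <<'E'
from kin2 import S,D,pose,Ro,np,least_squares
def fk3(q,v):
    R=Ro.identity();p=np.zeros(3)
    for i in range(7):
        if i==1: p=p+R.apply([0,v[3],v[0]])
        if i==3: p=p+R.apply([0,v[4],v[1]])
        if i==5: p=p+R.apply([0,v[5],v[2]])
        R=R*Ro.from_euler("zyzyzyz"[i],S[i]*q[i])
    return p+R.apply([0,0,.25]),R*Ro.from_euler("z",np.pi)
g=lambda v:np.concatenate([*[fk3(q,v)[0]-p for q,p,y in D],.01*np.array(v[3:])])
sol=least_squares(g,[.1,.5,.46,0,0,0]);L3=sol.x
if __name__=="__main__": print(np.round(L3,4),np.round(sol.fun*1000,1))
E
python3 kin3.py
```

```text
[ 1.562e-01  4.487e-01  4.898e-01 -2.200e-02 -2.350e-02 -1.000e-04] [-0.   0.  -0.   0.   0.   0.  -0.   0.   0.  -0.  -0.  -0.  -0.2 -0.2
 -0. ]
```

```bash
cat > sim.py <<'E'
from kin3 import *
def jac(q):
    p,R=fk3(q,L3);J=np.zeros((6,7))
    for i in range(7):
        dq=np.array(q,float);dq[i]+=1e-5;pp,RR=fk3(dq,L3)
        J[:3,i]=(pp-p)/1e-5;J[3:,i]=(RR*R.inv()).as_rotvec()/1e-5
    return J,p,R
def down(y):
    c,s=np.cos(np.radians(y)),np.sin(np.radians(y));return Ro.from_matrix(np.array([[c,s,0],[s,-c,0],[0,0,-1]]))
def track(q,path,n=25,W=None):
    """path: list of (x,y,z,yaw) ; yaw continuous"""
    q=np.array(q,float);p,R=fk3(q,L3);y0=pose(R)[0];cur=np.array([*p,y0]);out=[]
    for w in path:
        w=np.array(w,float)
        for k in range(1,n+1):
            t=cur+(w-cur)*k/n
            for _ in range(2):
                J,p,R=jac(q);e=np.r_[t[:3]-p,(down(t[3])*R.inv()).as_rotvec()]
                q=q+np.linalg.pinv(J)@e
        cur=w;out.append(q.copy())
    return out
if __name__=="__main__":
    np.set_printoptions(precision=3,suppress=True)
    print(np.array(track(D[1][0],[(*D[2][1],D[2][2]),(*D[3][1],D[3][2])])))
    print(np.array(D[2][0]),np.array(D[3][0]))
    print("from start",np.array(track(D[0][0],[(.342,-.319,.254,-86),(.439,-.112,.306,-89.7),(.5185,.087,.3275,-89.7),(.4626,.11,.08,-76.6),(.4626,.11,.004,-76.6),(.607,-.033,.102,-85),(.677,-.102,.01,-89.5),(.674,-.1,.09,-89.5),(.444,-.093,.09,-74),(.444,-.093,.004,-74),(.443,-.092,.064,-74),(.528,.16,.1,-74),(.578,.31,.1,-74),(.578,.31,.01,-74),(.577,.309,.1,-50),(.468,.295,.182,-22.7)])))
E
python3 sim.py
```

```text
[[ 0.373  0.436 -1.276  1.711  0.431  1.32  -0.506]
 [ 0.501  0.533 -1.503  1.767  0.544  1.368  0.22 ]]
[ 0.368  0.436 -1.271  1.709  0.429  1.324 -0.506] [ 0.477  0.469 -1.434  1.765  0.477  1.34   0.271]
from start [[ 0.891 -0.02  -0.233  1.797 -0.005  1.363 -0.842]
 [ 0.675 -0.063 -0.495  1.726 -0.03   1.471 -1.381]
 [ 0.404  0.134 -0.723  1.514  0.089  1.527 -1.884]
 [ 0.371  0.222 -0.757  1.976  0.18   1.011 -1.807]
 [ 0.311  0.351 -0.71   2.03   0.299  0.863 -1.903]
 [ 0.453  0.457 -0.603  1.623  0.278  1.148 -1.701]
 [ 0.437  0.696 -0.507  1.464  0.362  1.075 -1.707]
 [ 0.452  0.608 -0.535  1.421  0.318  1.199 -1.681]
 [ 0.746  0.137 -0.669  2.022  0.1    1.014 -1.263]
 [ 0.693  0.287 -0.636  2.086  0.229  0.835 -1.369]
 [ 0.734  0.177 -0.666  2.047  0.133  0.959 -1.293]
 [ 0.272  0.379 -0.771  1.769  0.292  1.112 -1.887]
 [-0.039  0.598 -0.734  1.482  0.413  1.221 -2.121]
 [-0.066  0.694 -0.69   1.545  0.48   1.078 -2.164]
 [ 0.015  0.624 -0.817  1.483  0.467  1.237 -1.734]
 [ 0.213  0.377 -1.043  1.667  0.337  1.294 -1.289]]
```

```bash
cat > plan.py <<'E'
from sim import *
lo=np.array([-2.6,-.5,-1.47,.16,-1.27,.06,-2.6]);hi=np.array([2.6,2.12,1.34,2.42,4.41,2.06,2.6])
q0=D[3][0]
def marg(qs): qs=np.array(qs);return min((qs-lo).min(),(hi-qs).min())
def ev(q0,path,n=6): 
    # dense margins
    qs=[];q=q0
    for w in path:
        o=track(q,[w],n=n)[0];qs.append(o);q=o
        if marg([o])<.02 or not np.isfinite(o).all(): return -9,qs
    return marg(qs),qs
if __name__=="__main__":
    np.set_printoptions(precision=3,suppress=True)
    rng=np.random.default_rng(0);tail=[(.355,.2935,.1,76.2),(.355,.2935,.004,76.2),(.355,.2935,.1,76.2),(.68,.109,.1,76.4),(.68,.109,.01,76.4)]
    best=[]
    import time;t=time.time()
    while time.time()-t<240:
        k=rng.integers(1,4);v=[]
        for _ in range(k):
            rad=rng.uniform(.45,.75);az=rng.uniform(-.5,.7);v.append((rad*np.cos(az),rad*np.sin(az),rng.uniform(.15,.35),np.degrees(az)+rng.uniform(-110,110)))
        # first back to a safe direction
        m,qs=ev(q0,v+tail)
        d=0
        if m>.1: best.append((m,v))
    best.sort(key=lambda b:-b[0]+.05*len(b[1]))
    print(len(best))
    for m,v in best[:6]: print(round(m,3),np.round(v,2).tolist())
    if best: print(np.array(ev(q0,best[0][1]+tail)[1]))
E
python3 plan.py
```

```text
126
0.363 [[0.55, 0.11, 0.26, -91.54], [0.46, 0.01, 0.33, -92.74]]
0.363 [[0.54, 0.42, 0.16, -8.37], [0.51, -0.17, 0.3, -115.29], [0.49, 0.08, 0.34, 32.18]]
0.293 [[0.53, 0.41, 0.33, -64.23], [0.57, -0.16, 0.21, -84.32]]
0.287 [[0.52, 0.3, 0.29, -2.27], [0.46, -0.22, 0.22, -121.72]]
0.281 [[0.62, 0.26, 0.25, -82.13], [0.5, -0.13, 0.33, -23.4]]
0.33 [[0.63, 0.37, 0.18, -17.69], [0.58, 0.42, 0.34, -71.52], [0.55, 0.01, 0.23, -102.21]]
[[ 0.421  0.262 -0.836  1.553  0.196  1.413 -2.026]
 [ 0.671 -0.047 -0.756  1.665 -0.032  1.51  -1.701]
 [ 0.209  0.226 -1.072  1.982  0.227  1.061  0.366]
 [ 0.076  0.402 -0.962  2.057  0.425  0.892  0.207]
 [ 0.214  0.227 -1.077  1.982  0.229  1.062  0.364]
 [ 0.301  0.69  -0.798  1.379  0.496  1.278  0.81 ]
 [ 0.281  0.779 -0.753  1.442  0.557  1.141  0.772]]
```

```bash
cat > p2.py <<'E'
from plan import *
np.set_printoptions(precision=3,suppress=True)
tail=[(.355,.2935,.1,76.2),(.355,.2935,.004,76.2),(.355,.2935,.1,76.2),(.68,.109,.1,76.4),(.68,.109,.01,76.4)]
def mic(a):return [(.3645,-.2944,.1,a-9.5),(.3645,-.2944,.004,a-9.5),(.3645,-.2944,.1,a-9.5),(.582,-.294,.1,a+5.2),(.582,-.294,.01,a+5.2),(.582,-.294,.1,a+5.2)]
for nm,p in {"A":[(.55,.11,.26,-91)]+mic(-90)+[(.46,.01,.33,-90)]+tail,
"B":[(.55,.11,.26,-91)]+mic(-90)+tail,
"C":[(.55,.11,.26,-91)]+[(.46,.01,.33,-91)]+tail+[(.6,-.1,.1,76)]+mic(90),
"D":[(.55,.11,.26,-91)]+[(.46,.01,.33,-91)]+tail+[(.6,-.1,.1,0)]+mic(-90)}.items():
    m,qs=ev(q0,p,15);print(nm,m);print(np.array(qs))
E
python3 p2.py
```

```text
A 0.36219727090502873
[[ 0.425  0.271 -0.84   1.542  0.203  1.42  -2.016]
 [ 1.039  0.136 -0.482  1.985  0.073  1.037 -1.213]
 [ 1.004  0.287 -0.461  2.058  0.171  0.833 -1.293]
 [ 1.041  0.136 -0.484  1.985  0.073  1.037 -1.213]
 [ 0.779  0.533 -0.518  1.502  0.275  1.18  -1.265]
 [ 0.758  0.63  -0.488  1.564  0.328  1.03  -1.301]
 [ 0.779  0.533 -0.518  1.502  0.276  1.18  -1.265]
 [ 0.651 -0.045 -0.732  1.656 -0.03   1.519 -1.65 ]
 [ 0.197  0.221 -1.057  1.982  0.22   1.06   0.371]
 [ 0.066  0.397 -0.95   2.058  0.417  0.889  0.213]
 [ 0.199  0.221 -1.06   1.982  0.221  1.06   0.371]
 [ 0.292  0.684 -0.782  1.379  0.484  1.274  0.817]
 [ 0.272  0.774 -0.738  1.442  0.545  1.136  0.778]]
B 0.1587413127437438
[[ 0.425  0.271 -0.84   1.542  0.203  1.42  -2.016]
 [ 1.039  0.136 -0.482  1.985  0.073  1.037 -1.213]
 [ 1.004  0.287 -0.461  2.058  0.171  0.833 -1.293]
 [ 1.041  0.136 -0.484  1.985  0.073  1.037 -1.213]
 [ 0.779  0.533 -0.518  1.502  0.275  1.18  -1.265]
 [ 0.758  0.63  -0.488  1.564  0.328  1.03  -1.301]
 [ 0.779  0.533 -0.518  1.502  0.276  1.18  -1.265]
 [ 0.392  0.343 
[... 1045 characters left out ...]
2  0.203  1.42  -2.016]
 [ 0.676 -0.045 -0.755  1.655 -0.031  1.519 -1.666]
 [ 0.215  0.228 -1.079  1.982  0.23   1.062  0.364]
 [ 0.079  0.403 -0.966  2.057  0.428  0.893  0.205]
 [ 0.217  0.229 -1.081  1.982  0.231  1.062  0.363]
 [ 0.302  0.691 -0.8    1.379  0.497  1.278  0.81 ]
 [ 0.282  0.78  -0.755  1.442  0.559  1.141  0.771]
 [ 0.526  0.449 -0.554  1.626  0.254  1.139 -0.09 ]
 [ 0.788  0.115 -0.217  1.998  0.029  1.032 -1.179]
 [ 0.775  0.26  -0.21   2.07   0.073  0.819 -1.215]
 [ 0.788  0.115 -0.217  1.998  0.029  1.032 -1.179]
 [ 0.605  0.494 -0.277  1.513  0.142  1.154 -1.179]
 [ 0.595  0.591 -0.264  1.575  0.174  0.998 -1.2  ]
 [ 0.605  0.494 -0.278  1.513  0.143  1.154 -1.179]]
```

Run:
```python
from h import *
go(.55,.11,.26,-91,.05)
```

```text
rows needed 18 dist 0.236 dyaw -167.3
-0.1 0.2 9.3 -0.0080 0.0094 -0.0043 0.05; -0.1 0.2 18.6 -0.0160 0.0189 -0.0087 0.05; -0.1 0.2 27.9 -0.0240 0.0283 -0.0130 0.05; -0.1 0.2 37.2 -0.0321 0.0378 -0.0173 0.05; -0.1 0.2 46.5 -0.0401 0.0472 -0.0217 0.05
```

Emit:
carry_out(increments="0 0.2 10 -0.009 0.0105 -0.005 0.05; 0 0.2 20 -0.018 0.021 -0.01 0.05; 0 0.2 30 -0.027 0.032 -0.015 0.05; 0 0.2 40 -0.036 0.043 -0.02 0.05; 0 0.2 50 -0.045 0.053 -0.025 0.05")

```text
time: 13.92
ee_pos: [0.4602, 0.2335, 0.2072]
eef_rot: [0.975, 0.223, -0.0, -0.0]
ft_force: [-0.3, -0.1, 0.0]
width: 0.0507
```

Run:
```python
from h import *
print(r.read_state()["joint_positions"])
go(.55,.11,.26,-91,.05)
```

```text
[ 0.52655849  0.32971213 -1.26599349  1.72055065  0.32317062  1.33175685
 -0.35189592]
rows needed 13 dist 0.162 dyaw -116.8
-0.0 0.0 9.0 0.0021 0.0116 -0.0041 0.05; -0.0 0.0 18.0 0.0042 0.0231 -0.0081 0.05; -0.0 0.0 27.0 0.0062 0.0347 -0.0122 0.05; 0.0 0.0 35.9 0.0083 0.0462 -0.0162 0.05; 0.0 0.0 44.9 0.0104 0.0578 -0.0203 0.05
```

Emit:
carry_out(increments="0 0 10 0.002 0.013 -0.005 0.05; 0 0 20 0.005 0.026 -0.009 0.05; 0 0 30 0.007 0.039 -0.013 0.05; 0 0 40 0.009 0.052 -0.018 0.05; 0 0 50 0.012 0.065 -0.022 0.05")

```text
time: 14.55
ee_pos: [0.4997, 0.1798, 0.2296]
eef_rot: [0.977, -0.214, 0.0, 0.0]
ft_force: [0.4, -0.0, -0.3]
width: 0.05
```

Run:
```python
from h import *
print(r.read_state()["joint_positions"])
go(.50,.0,.26,-91,.05)
```

```text
[ 0.49353677  0.27188876 -1.07078891  1.65660628  0.24381929  1.35851515
 -1.04407448]
rows needed 7 dist 0.182 dyaw -66.3
0.0 -0.0 9.5 0.0108 0.0233 -0.0043 0.05; 0.0 -0.0 19.0 0.0215 0.0467 -0.0087 0.05; 0.0 -0.0 28.4 0.0323 0.0700 -0.0130 0.05; 0.0 -0.0 37.9 0.0430 0.0933 -0.0173 0.05; 0.0 -0.0 47.4 0.0538 0.1167 -0.0217 0.05
```

Emit:
carry_out(increments="0 0 9.5 0.011 0.023 -0.0043 0.05; 0 0 19 0.0215 0.0467 -0.0087 0.05; 0 0 28.5 0.032 0.07 -0.013 0.05; 0 0 38 0.043 0.093 -0.017 0.05; 0 0 47.5 0.054 0.117 -0.017 0.05")

```text
time: 15.18
ee_pos: [0.5003, 0.0502, 0.2471]
eef_rot: [0.806, -0.592, 0.001, -0.0]
ft_force: [-0.5, 0.4, 0.1]
width: 0.0499
```

Run:
```python
from h import *
print(r.read_state()["joint_positions"])
go(.37,-.29,.14,-99.5,.05)
```

```text
[ 0.66186034  0.12751066 -0.90982057  1.70260028  0.10372634  1.36066756
 -1.53277667]
rows needed 7 dist 0.38 dyaw -26.9
-0.0 -0.1 3.8 0.0408 0.0323 0.0153 0.05; -0.1 -0.1 7.7 0.0816 0.0646 0.0306 0.05; -0.1 -0.0 11.5 0.1224 0.0969 0.0459 0.05; -0.1 -0.0 15.4 0.1632 0.1292 0.0613 0.05; -0.1 -0.0 19.2 0.2040 0.1615 0.0766 0.05
```

Emit:
carry_out(increments="0 0 4 0.041 0.032 0.005 0.05; 0 0 8 0.082 0.064 0.01 0.05; 0 0 12 0.122 0.096 0.015 0.05; 0 0 15.5 0.163 0.118 0.02 0.05; 0 0 19 0.204 0.145 0.03 0.05")

```text
time: 15.8
ee_pos: [0.4229, -0.1894, 0.2177]
eef_rot: [-0.696, 0.718, -0.002, 0.0]
ft_force: [0.4, -0.0, 0.3]
width: 0.0499
```

Run:
```python
from h import *
m=r.camera_model("wrist");p,d=r.camera("wrist");cv2.imwrite("pics/w13.png",p);np.savez("w13.npz",p=p,d=d,K=m["K"],T=m["extrinsics"])
print(r.read_state()["joint_positions"])
go(.3645,-.2944,.10,-99.5,.045)
```

```text
[ 0.99119918  0.01171039 -0.6503586   1.84908033  0.00995877  1.28325336
 -1.27535777]
rows needed 3 dist 0.162 dyaw -7.1
0.0 -0.1 2.4 0.0335 0.0169 0.0387 0.045; 0.0 -0.1 4.7 0.0671 0.0338 0.0773 0.045; 0.0 -0.1 7.1 0.1006 0.0507 0.1160 0.045; 0.0 -0.1 7.1 0.1006 0.0507 0.1160 0.045; 0.0 -0.1 7.1 0.1006 0.0507 0.1160 0.045
```

View pics/w13.png

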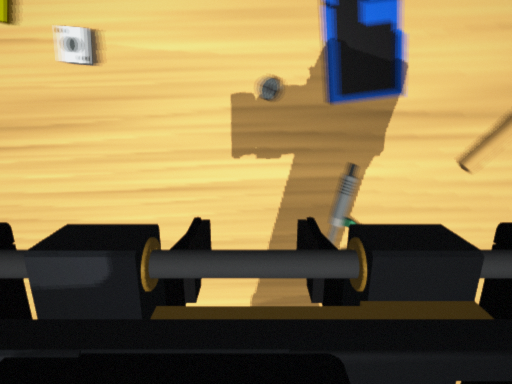

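Emit:
carry_out(increments="0 0 2.4 0.034 0.017 0.035 0.045; 0 0 4.7 0.067 0.034 0.07 0.045; 0 0 7.1 0.1 0.05 0.1 0.045; 0 0 7.1 0.1006 0.0507 0.116 0.045; 0 0 7.1 0.1006 0.0507 0.14 0.045")

```text
time: 16.48
ee_pos: [0.3653, -0.2945, 0.076]
eef_rot: [-0.645, 0.764, -0.001, -0.001]
ft_force: [-0.3, -0.1, 0.1]
width: 0.045
```

Run:
```python
from h import *
p,d=r.camera("wrist");cv2.imwrite("pics/w14.png",p)
s=r.read_state();print(yaw(),s["ee_pos"],s["joint_positions"])
go(.3645,-.2944,.003,-99.5,.045)
```

```text
-99.57651681688438 [ 0.36389621 -0.29306663  0.07298541] [ 1.08563252  0.1794522  -0.54063307  2.00921276  0.1125504   0.98321678
 -1.24860225]
rows needed 2 dist 0.07 dyaw 0.1
0.2 -0.0 -0.0 0.0006 -0.0005 0.0350 0.045; 0.2 -0.0 -0.1 0.0012 -0.0010 0.0700 0.045; 0.2 -0.0 -0.1 0.0012 -0.0010 0.0700 0.045; 0.2 -0.0 -0.1 0.0012 -0.0010 0.0700 0.045; 0.2 -0.0 -0.1 0.0012 -0.0010 0.0700 0.045
```

View pics/w14.png

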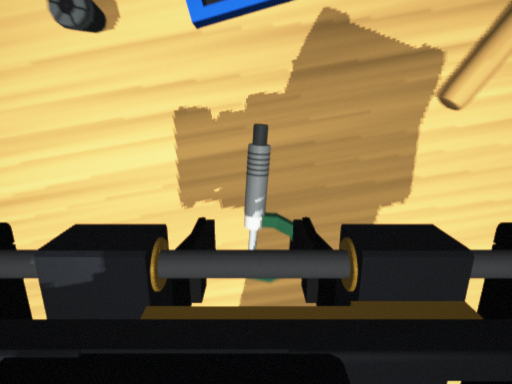

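Run:
```python
from h import *
m=r.camera_model("wrist");K=np.array(m["K"]);T=np.array(m["extrinsics"])
a=np.radians(-9.5)
for lx,ly in [(0,0),(60,0),(20,0),(0,-30),(-71,0)]:
    w=[.3645+(np.cos(a)*lx-np.sin(a)*ly)/1e3,-.2944+(np.sin(a)*lx+np.cos(a)*ly)/1e3,.0085,1]
    c=np.linalg.inv(T)@w;print(lx,ly,np.round((K@c[:3]/c[2])[:2]))
```

```text
0 0 [255. 200.]
60 0 [255. 122.]
20 0 [255. 175.]
0 -30 [293. 200.]
-71 0 [255. 280.]
```

Run:
```python
from h import *
go(.3643,-.2955,.0035,-101.2,.045)
```

```text
rows needed 2 dist 0.07 dyaw -1.6
0.2 -0.0 0.8 0.0011 -0.0005 0.0347 0.045; 0.2 -0.0 1.6 0.0023 -0.0010 0.0695 0.045; 0.2 -0.0 1.6 0.0023 -0.0010 0.0695 0.045; 0.2 -0.0 1.6 0.0023 -0.0010 0.0695 0.045; 0.2 -0.0 1.6 0.0023 -0.0010 0.0695 0.045
```

Emit:
carry_out(increments="0.2 0 1.6 0.0023 -0.001 0.03 0.045; 0.2 0 1.6 0.0023 -0.001 0.055 0.045; 0.2 0 1.6 0.0023 -0.001 0.068 0.045; 0.2 0 1.6 0.0023 -0.001 0.0695 0.045; 0.2 0 1.6 0.0023 -0.001 0.0695 0.045", squeeze=40)

```text
time: 17.15
ee_pos: [0.365, -0.2958, 0.0044]
eef_rot: [-0.635, 0.773, -0.001, 0.0]
ft_force: [-0.9, 0.2, 0.4]
width: 0.0448
```

Emit:
carry_out(increments="0 0 0 0 0 0 0.01; 0 0 0 0 0 0 0.01; 0 0 0 0 0 0 0.01; 0 0 0 0 0 0 0.01; 0 0 0 0 0 -0.01 0.01")

```text
time: 17.77
ee_pos: [0.3644, -0.2953, 0.0141]
eef_rot: [-0.635, 0.773, -0.0, 0.0]
ft_force: [-0.2, -0.9, -2.0]
width: 0.0156
```

Run:
```python
from h import *
p,d=r.camera("wrist");cv2.imwrite("pics/w15.png",p)
s=r.read_state();print(yaw(),s["ee_pos"],s["width"],s["ft_force"])
```

```text
-101.16780166382168 [ 0.36525076 -0.29584244  0.01566   ] 0.015589584893250531 [ 1.34969525 -0.4743089  -0.30624076]
```

View pics/w15.png

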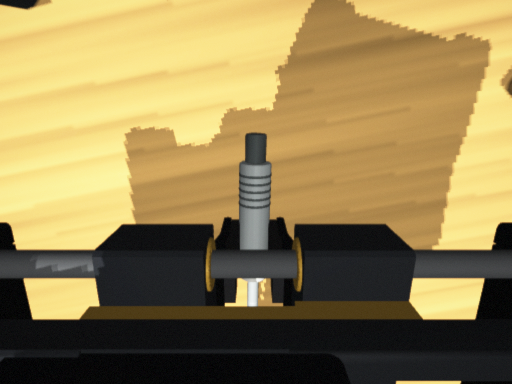

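Emit:
carry_out(increments="0 0 0 0 0 -0.015 0.01; 0 0 0 0 0 -0.03 0.01; 0 0 0 0 0 -0.05 0.01; 0 0 0 0 0 -0.07 0.01; 0 0 0 0 0 -0.085 0.01")

```text
time: 18.45
ee_pos: [0.3654, -0.2959, 0.1024]
eef_rot: [-0.635, 0.773, -0.002, 0.0]
ft_force: [-0.4, -0.9, -2.6]
width: 0.0158
```

Run:
```python
from h import *
p,d=r.camera("wrist");cv2.imwrite("pics/w16.png",p)
p2,_=r.camera("scene");p3,_=r.camera("side");cv2.imwrite("pics/s2.png",np.hstack([cv2.resize(p2[120:240,60:180],(360,360)),cv2.resize(p3[100:200,280:400],(400,360))]))
s=r.read_state();print(yaw(),s["ee_pos"],s["width"],s["ft_force"],s["torque"])
m=r.camera_model("wrist");T=np.array(m["extrinsics"]);K=m["K"];P=cloud("wrist",d,T,K)
for v in range(130,240,15): print(v,np.round(P[v,254:258].mean(0),4))
go(.582,-.294,.10,-84.8,.01)
```

```text
-101.17319385951755 [ 0.36541476 -0.29603207  0.10142245] 0.01584358288274584 [-0.13401037  0.0478597  -2.61977286] [ 0.08124771  0.0308115  -0.00250179]
130 [ 0.4161 -0.3082 -0.0015]
145 [ 0.418  -0.3077  0.1109]
160 [ 0.4106 -0.3063  0.1111]
175 [ 0.4036 -0.3049  0.1139]
190 [ 0.3958 -0.3034  0.1138]
205 [ 0.3876 -0.3018  0.1131]
220 [ 0.3796 -0.3002  0.1134]
235 [ 0.3712 -0.2986  0.1136]
rows needed 4 dist 0.217 dyaw 16.4
-0.2 -0.2 -4.1 -0.0110 -0.0530 0.0005 0.01; -0.2 -0.2 -8.2 -0.0220 -0.1060 0.0010 0.01; -0.2 -0.2 -12.3 -0.0330 -0.1591 0.0016 0.01; -0.2 -0.2 -16.4 -0.0440 -0.2121 0.0021 0.01; -0.2 -0.2 -16.4 -0.0440 -0.2121 0.0021 0.01
```

View pics/w16.png

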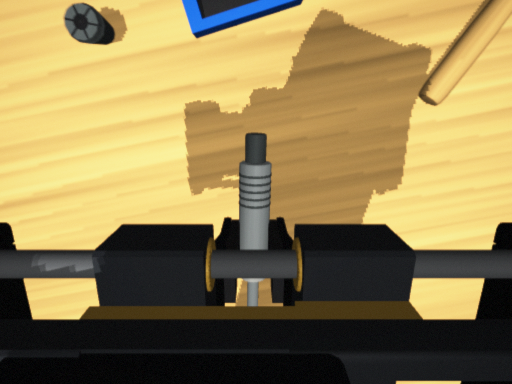

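View pics/s2.png

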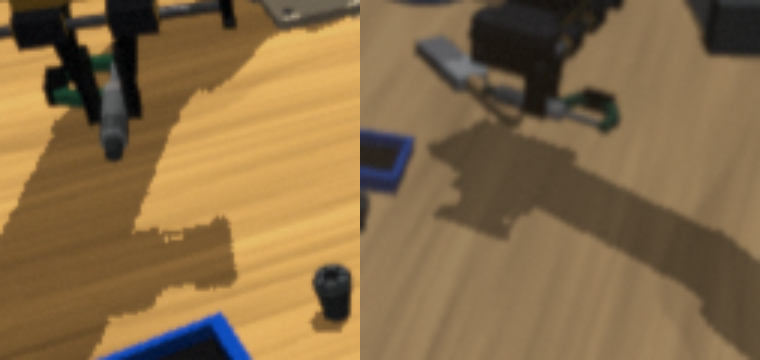

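Emit:
carry_out(increments="0 0 -4 -0.011 -0.053 0 0.01; 0 0 -8 -0.022 -0.1 0 0.01; 0 0 -12 -0.033 -0.15 0.005 0.01; 0 0 -16.4 -0.042 -0.195 0.018 0.01; 0 0 -16.4 -0.044 -0.212 0.035 0.01")

```text
time: 19.23
ee_pos: [0.5842, -0.2925, 0.0653]
eef_rot: [0.74, -0.673, 0.002, -0.001]
ft_force: [-0.5, 0.7, -3.0]
width: 0.0157
```

Run:
```python
from h import *
p,d=r.camera("wrist");cv2.imwrite("pics/w17.png",p)
s=r.read_state();print(yaw(),s["ee_pos"],s["width"],s["ft_force"],s["torque"])
go(.582,-.294,.012,-84.8,.01)
```

```text
-84.6325859911538 [ 0.58363978 -0.29209349  0.06255012] 0.015788824811167626 [-2.68923163  0.22297446 -3.79305885] [ 0.187906    0.32183056 -0.04343507]
rows needed 1 dist 0.051 dyaw -0.2
-0.0 0.0 0.2 0.0017 0.0019 0.0505 0.01; -0.0 0.0 0.2 0.0017 0.0019 0.0505 0.01; -0.0 0.0 0.2 0.0017 0.0019 0.0505 0.01; -0.0 0.0 0.2 0.0017 0.0019 0.0505 0.01; -0.0 0.0 0.2 0.0017 0.0019 0.0505 0.01
```

View pics/w17.png

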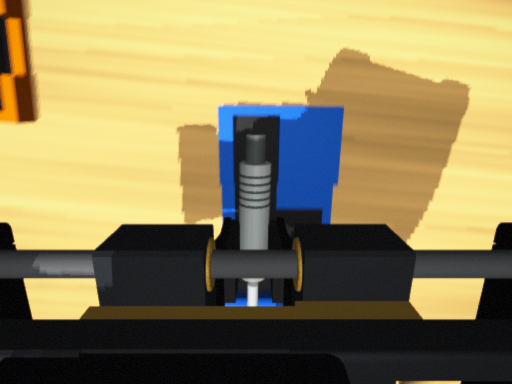

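Emit:
carry_out(increments="0 0 0 0.0017 0.0019 0.01 0.01; 0 0 0 0.0017 0.0019 0.022 0.01; 0 0 0 0.0017 0.0019 0.034 0.01; 0 0 0 0.0017 0.0019 0.044 0.01; 0 0 0 0.0017 0.0019 0.05 0.01")

```text
time: 19.9
ee_pos: [0.5816, -0.2941, 0.012]
eef_rot: [0.739, -0.673, 0.0, -0.0]
ft_force: [-0.6, 0.3, -1.8]
width: 0.0159
```

Run:
```python
from h import *
p,d=r.camera("wrist");cv2.imwrite("pics/w18.png",p)
s=r.read_state();print(yaw(),s["ee_pos"],s["width"],s["ft_force"],s["torque"])
p2,_=r.camera("scene");p3,_=r.camera("side");cv2.imwrite("pics/s3.png",np.hstack([cv2.resize(p2[200:320,70:190],(360,360)),cv2.resize(p3[100:200,220:320],(360,360))]))
```

```text
-84.63841791587191 [ 0.58137416 -0.29384372  0.01134691] 0.015762321890859233 [-0.66118693 -0.06976524 -2.58377044] [ 0.06940339  0.08034459 -0.01776536]
```

View pics/s3.png

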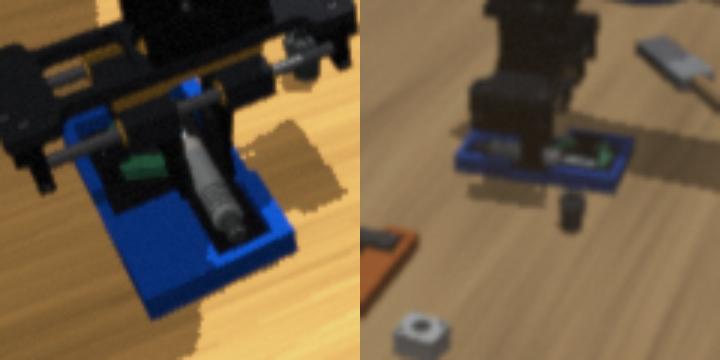

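View pics/w18.png

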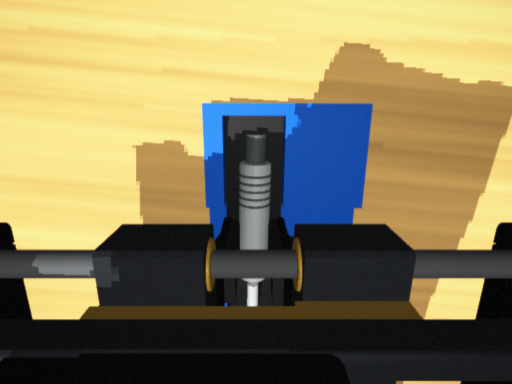

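Emit:
carry_out(increments="0 0 0 0 0 0.0008 0.01; 0 0 0 0 0 0.0008 0.035; 0 0 0 0 0 0.0008 0.035; 0 0 0 0 0 0 0.035; 0 0 0 0 0 -0.03 0.035")

```text
time: 20.68
ee_pos: [0.5804, -0.2934, 0.0408]
eef_rot: [0.739, -0.673, -0.002, 0.0]
ft_force: [0.5, 0.0, 0.9]
width: 0.0346
```

Run:
```python
from h import *
s=r.read_state();print(yaw(),s["ee_pos"],s["width"],s["ft_force"],s["joint_positions"])
go(.46,.01,.33,-90,.08)
```

```text
-84.62891624002265 [ 0.58035063 -0.29340428  0.04079452] 0.034593438688090464 [0.47201191 0.03441457 0.91851394] [ 0.81229284  0.6076076  -0.56342014  1.54651007  0.34925582  1.09318766
 -1.31020527]
rows needed 8 dist 0.436 dyaw -5.4
0.2 0.1 0.7 -0.0393 0.0115 -0.0360 0.08; 0.2 0.1 1.3 -0.0785 0.0231 -0.0720 0.08; 0.2 0.1 2.0 -0.1178 0.0346 -0.1081 0.08; 0.2 0.1 2.7 -0.1570 0.0461 -0.1441 0.08; 0.2 0.1 3.4 -0.1963 0.0576 -0.1801 0.08
```

Emit:
carry_out(increments="0 0 0 0 0 -0.045 0.035; 0 0 1 -0.04 0.012 -0.08 0.08; 0 0 2 -0.085 0.025 -0.115 0.08; 0 0 2.7 -0.13 0.038 -0.15 0.08; 0 0 3.4 -0.173 0.05 -0.185 0.08")

```text
time: 21.3
ee_pos: [0.5143, -0.1247, 0.2278]
eef_rot: [0.719, -0.695, -0.001, 0.0]
ft_force: [0.5, 0.3, 0.5]
width: 0.067
```

Run:
```python
from h import *
p,d=r.camera("wrist");cv2.imwrite("pics/w19.png",p)
p2,_=r.camera("scene");cv2.imwrite("pics/s4.png",p2[60:330,60:460])
s=r.read_state();print(s["joint_positions"])
go(.46,.01,.33,-90,.08)
```

```text
[ 0.79007518  0.1797022  -0.71708542  1.67091513  0.12090636  1.33302576
 -1.47726608]
rows needed 4 dist 0.174 dyaw -2.3
-0.2 -0.0 0.6 -0.0333 0.0126 -0.0248 0.08; -0.2 -0.0 1.2 -0.0666 0.0252 -0.0496 0.08; -0.2 -0.0 1.8 -0.0999 0.0378 -0.0743 0.08; -0.2 -0.0 2.3 -0.1332 0.0504 -0.0991 0.08; -0.2 -0.0 2.3 -0.1332 0.0504 -0.0991 0.08
```

View pics/w19.png

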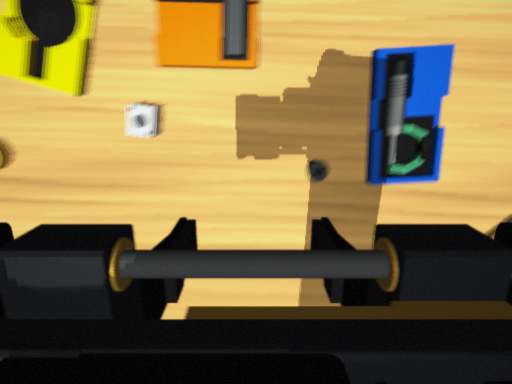

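View pics/s4.png

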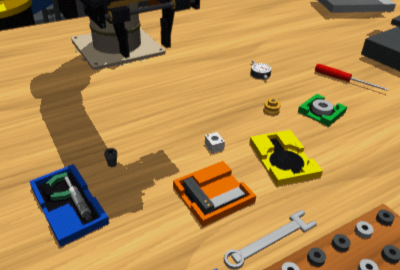

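Run:
```python
from plan import *
from h import r
np.set_printoptions(precision=3,suppress=True)
q=r.read_state()["joint_positions"]
print(q, marg([q]))
tail=[(.355,.2935,.1,76.2),(.355,.2935,.004,76.2),(.355,.2935,.1,76.2),(.68,.109,.1,76.4),(.68,.109,.01,76.4)]
for v in([(.46,.01,.33,-90)],[(.5,-.1,.25,0)],[(.46,.0,.3,-10)],[(.5,-.05,.3,30)],[(.5,-.1,.23,0),(.5,-.1,.23,76)],[(.46,.01,.33,-90),(.42,.13,.25,-10)]):
    m,qs=ev(q,v+tail,15);print(v,m);print(np.array(qs)[:,[0,2,6]].T)
```

```text
[ 0.79   0.18  -0.717  1.671  0.121  1.333 -1.477] 0.6797021991796439
[(0.46, 0.01, 0.33, -90)] 0.34575088709107127
[[ 0.727  0.251  0.105  0.253  0.322  0.302]
 [-0.804 -1.122 -0.998 -1.124 -0.836 -0.789]
 [-1.646  0.348  0.188  0.347  0.795  0.756]]
[(0.5, -0.1, 0.25, 0)] 0.22710442750974158
[[ 0.919  0.344  0.173  0.345  0.375  0.354]
 [-0.876 -1.243 -1.084 -1.243 -0.934 -0.882]
 [ 0.026  0.292  0.138  0.292  0.755  0.715]]
[(0.46, 0.0, 0.3, -10)] 0.2877760274190668
[[ 0.799  0.298  0.139  0.299  0.348  0.327]
 [-0.858 -1.181 -1.04  -1.182 -0.884 -0.834]
 [-0.23   0.323  0.164  0.322  0.776  0.736]]
[(0.5, -0.05, 0.3, 30)] 0.23555358637420554
[[ 0.901  0.338  0.168  0.338  0.371  0.35 ]
 [-0.945 -1.234 -1.078 -1.234 -0.927 -0.875]
 [ 0.473  0.296  0.142  0.296  0.758  0.718]]
[(0.5, -0.1, 0.23, 0), (0.5, -0.1, 0.23, 76)] 0.22835144245009165
[[ 0.92   1.044  0.343  0.173  0.344  0.374  0.353]
 [-0.882 -1.031 -1.241 -1.083 -1.242 -0.933 -0.881]
 [ 0.015  1.309  0.293  0.138  0.292  0.756  0.716]]
[(0.46, 0.01, 0.33, -90), (0.42, 0.13, 0.25, -10)] 0.35862840294958787
[[ 0.727  0.547  0.241  0.098  0.242  0.316  0.296]
 [-0.804 -0.887 -1.109 -0.988 -1.111 -0.825 -0.779]
 [-1.646 -0.5    0.353  0.193  0.352  0.799  0.76 ]]
```

Run:
```python
from h import *
go(.46,0,.3,-10,.08)
```

```text
rows needed 9 dist 0.15 dyaw 77.7
-0.2 -0.0 -8.6 -0.0137 0.0057 -0.0077 0.08; -0.2 -0.0 -17.3 -0.0274 0.0113 -0.0154 0.08; -0.2 -0.1 -25.9 -0.0411 0.0170 -0.0230 0.08; -0.2 -0.1 -34.5 -0.0548 0.0226 -0.0307 0.08; -0.2 -0.1 -43.1 -0.0685 0.0283 -0.0384 0.08
```

Emit:
carry_out(increments="0 0 -9.7 -0.016 0.006 -0.008 0.08; 0 0 -19.4 -0.031 0.012 -0.016 0.08; 0 0 -29 -0.046 0.018 -0.024 0.08; 0 0 -39 -0.061 0.024 -0.032 0.08; 0 0 -48.5 -0.077 0.03 -0.04 0.08")

```text
time: 22.02
ee_pos: [0.4827, -0.0452, 0.2712]
eef_rot: [0.943, -0.333, 0.002, -0.0]
ft_force: [-0.0, 0.6, 0.2]
width: 0.0797
```

Run:
```python
from h import *
print(r.read_state()["joint_positions"],yaw())
go(.39,.28,.18,76.2,.08)
```

```text
[ 0.81824326  0.04618296 -0.83106608  1.70881346  0.03498231  1.39836035
 -0.69646456] -38.86296410812767
rows needed 13 dist 0.35 dyaw 115.1
-0.1 -0.2 -8.9 -0.0213 -0.0150 0.0070 0.08; -0.1 -0.2 -17.7 -0.0425 -0.0300 0.0140 0.08; -0.1 -0.2 -26.6 -0.0638 -0.0450 0.0209 0.08; -0.1 -0.2 -35.4 -0.0851 -0.0600 0.0279 0.08; -0.0 -0.2 -44.3 -0.1063 -0.0750 0.0349 0.08
```

Emit:
carry_out(increments="0 0 -9.7 -0.023 -0.016 0.007 0.08; 0 0 -19.4 -0.046 -0.032 0.014 0.08; 0 0 -29 -0.07 -0.049 0.021 0.08; 0 0 -39 -0.094 -0.066 0.028 0.08; 0 0 -48.5 -0.117 -0.082 0.035 0.08")

```text
time: 22.65
ee_pos: [0.4429, 0.0927, 0.2358]
eef_rot: [0.996, 0.087, 0.002, 0.001]
ft_force: [-0.1, 0.6, 0.3]
width: 0.0799
```

Run:
```python
from h import *
print(r.read_state()["joint_positions"],yaw())
go(.39,.28,.18,76.2,.08)
```

```text
[ 0.69881005 -0.02714493 -0.97031785  1.8325019  -0.02133732  1.32105418
 -0.0923672 ] 9.956334347927486
rows needed 7 dist 0.202 dyaw 66.2
0.1 -0.2 -9.5 -0.0028 -0.0277 0.0079 0.08; 0.1 -0.2 -18.9 -0.0057 -0.0553 0.0158 0.08; 0.1 -0.2 -28.4 -0.0085 -0.0830 0.0238 0.08; 0.1 -0.2 -37.9 -0.0114 -0.1107 0.0317 0.08; 0.2 -0.2 -47.3 -0.0142 -0.1384 0.0396 0.08
```

Emit:
carry_out(increments="0 -0.2 -10 -0.003 -0.028 0.008 0.08; 0 -0.2 -20 -0.006 -0.055 0.016 0.08; 0 -0.2 -30 -0.009 -0.083 0.024 0.08; 0 -0.2 -40 -0.011 -0.111 0.032 0.08; 0 -0.2 -50 -0.014 -0.139 0.04 0.08")

```text
time: 23.28
ee_pos: [0.4052, 0.2277, 0.1954]
eef_rot: [0.865, 0.502, -0.0, 0.002]
ft_force: [0.9, 0.1, -0.5]
width: 0.0802
```

Run:
```python
from h import *
m=r.camera_model("wrist");p,d=r.camera("wrist");cv2.imwrite("pics/w20.png",p)
print(r.read_state()["joint_positions"],yaw(),r.read_state()["ee_pos"])
go(.355,.2935,.10,76.2,.08)
```

```text
[ 0.5027915   0.09249333 -1.14937298  1.85870355  0.0908499   1.24671975
  0.39017495] 60.97410585690945 [0.40334679 0.23100962 0.19472637]
rows needed 3 dist 0.123 dyaw 15.2
0.1 0.1 -5.1 0.0104 -0.0242 0.0315 0.08; 0.1 0.1 -10.2 0.0209 -0.0485 0.0631 0.08; 0.1 0.1 -15.2 0.0313 -0.0727 0.0946 0.08; 0.1 0.1 -15.2 0.0313 -0.0727 0.0946 0.08; 0.1 0.1 -15.2 0.0313 -0.0727 0.0946 0.08
```

Emit:
carry_out(increments="0 0 -5 0.01 -0.024 0.03 0.083; 0 0 -10 0.021 -0.0485 0.063 0.083; 0 0 -15.2 0.0313 -0.0727 0.09 0.083; 0 0 -15.2 0.0313 -0.0727 0.0946 0.083; 0 0 -15.2 0.0313 -0.0727 0.0946 0.083")

```text
time: 23.95
ee_pos: [0.3557, 0.293, 0.1002]
eef_rot: [0.788, 0.616, -0.0, 0.001]
ft_force: [0.3, -0.1, -0.6]
width: 0.083
```

Run:
```python
from h import *
m=r.camera_model("wrist");p,d=r.camera("wrist");cv2.imwrite("pics/w21.png",p)
K=np.array(m["K"]);T=np.array(m["extrinsics"])
for w in([.355,.2935,.022,1],[.355-.068*.971,.2935+.068*.2385,.011,1]):
    c=np.linalg.inv(T)@w;print(np.round((K@c[:3]/c[2])[:2]))
print(r.read_state()["joint_positions"],yaw(),r.read_state()["ee_pos"])
go(.355,.2935,.005,76.2,.083)
```

```text
[254. 194.]
[254. 108.]
[ 0.29931875  0.26777145 -1.18146737  1.9785864   0.28402916  1.07672789
  0.32012459] 76.03026008544238 [0.35608842 0.29304642 0.10059948]
rows needed 2 dist 0.096 dyaw 0.2
0.1 0.1 -0.1 0.0001 -0.0007 0.0478 0.083; 0.1 0.1 -0.2 0.0003 -0.0013 0.0956 0.083; 0.1 0.1 -0.2 0.0003 -0.0013 0.0956 0.083; 0.1 0.1 -0.2 0.0003 -0.0013 0.0956 0.083; 0.1 0.1 -0.2 0.0003 -0.0013 0.0956 0.083
```

View pics/w21.png

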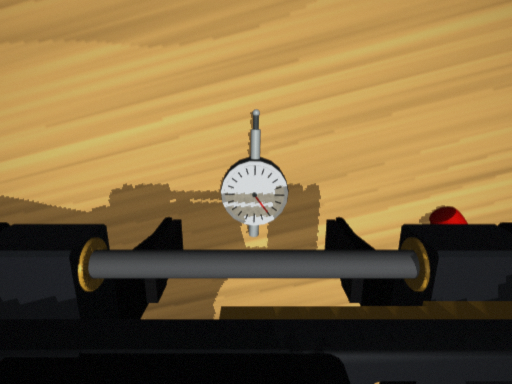

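Indicator centred at (254,192), stem tip (256,112): matches the prediction. Descend and grip.

Emit:
carry_out(increments="0 0 0 0 -0.001 0.035 0.083; 0 0 0 0 -0.0013 0.065 0.083; 0 0 0 0 -0.0013 0.088 0.083; 0 0 0 0 -0.0013 0.0955 0.083; 0 0 0 0 -0.0013 0.0955 0.05", squeeze=30)

```text
time: 24.62
ee_pos: [0.3557, 0.2931, 0.0057]
eef_rot: [0.788, 0.615, 0.0, 0.001]
ft_force: [-0.5, 0.4, -0.3]
width: 0.0785
```

Emit:
carry_out(increments="0 0 0 0 0 0 0.045; 0 0 0 0 0 0 0.045; 0 0 0 0 0 0 0.045; 0 0 0 0 0 -0.01 0.045; 0 0 0 0 0 -0.04 0.045")

```text
time: 25.25
ee_pos: [0.3546, 0.2926, 0.0457]
eef_rot: [0.788, 0.616, -0.001, 0.001]
ft_force: [-0.0, 0.5, -0.8]
width: 0.056
```

Run:
```python
from h import *
p,d=r.camera("wrist");cv2.imwrite("pics/w22.png",p)
s=r.read_state();print(s["joint_positions"],yaw(),s["ee_pos"],s["width"],s["ft_force"])
go(.681,.109,.10,76.4,.045)
```

```text
[ 0.21446644  0.36005169 -1.1148223   2.02437621  0.39192852  0.98711682
  0.23024315] 76.03135455424902 [0.35603845 0.29456365 0.0494395 ] 0.05593814798236219 [0.97975471 2.84511992 1.82406367]
rows needed 7 dist 0.378 dyaw 0.4
0.2 -0.1 -0.1 -0.0145 0.0515 -0.0071 0.045; 0.2 -0.1 -0.1 -0.0290 0.1029 -0.0141 0.045; 0.2 -0.1 -0.2 -0.0435 0.1544 -0.0212 0.045; 0.2 -0.1 -0.2 -0.0580 0.2059 -0.0283 0.045; 0.2 -0.1 -0.3 -0.0726 0.2574 -0.0353 0.045
```

View pics/w22.png

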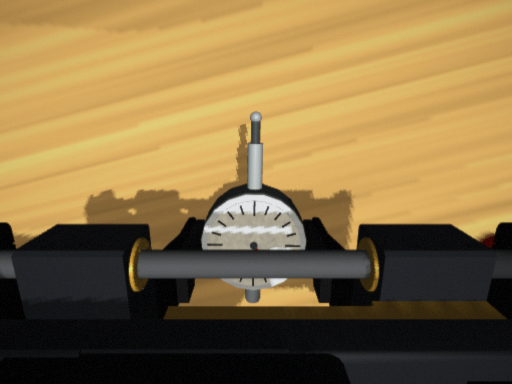

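Emit:
carry_out(increments="0 0 0 0 0 -0.045 0.045; 0 0 0 -0.0145 0.05 -0.056 0.045; 0 0 0 -0.029 0.1 -0.056 0.045; 0 0 0 -0.0435 0.1544 -0.056 0.045; 0 0 0 -0.058 0.2059 -0.056 0.045")

```text
time: 25.92
ee_pos: [0.5432, 0.1873, 0.1063]
eef_rot: [0.788, 0.616, 0.002, 0.001]
ft_force: [-0.2, 2.0, -1.4]
width: 0.0561
```

Run:
```python
from h import *
s=r.read_state();print(s["joint_positions"],yaw(),s["ee_pos"],s["width"])
go(.681,.109,.07,76.4,.045)
```

```text
[ 0.38133647  0.50882309 -1.00420919  1.69979339  0.46126496  1.1871364
  0.58435084] 76.01523317405587 [0.54316521 0.18729745 0.10632148] 0.056091895708336025
rows needed 3 dist 0.163 dyaw 0.4
0.2 -0.1 -0.1 -0.0142 0.0508 0.0123 0.045; 0.2 -0.1 -0.3 -0.0285 0.1017 0.0246 0.045; 0.2 -0.1 -0.4 -0.0427 0.1525 0.0368 0.045; 0.2 -0.1 -0.4 -0.0427 0.1525 0.0368 0.045; 0.2 -0.1 -0.4 -0.0427 0.1525 0.0368 0.045
```

Emit:
carry_out(increments="0 0 -0.2 -0.014 0.048 0.005 0.045; 0 0 -0.3 -0.027 0.095 0.01 0.045; 0 0 -0.4 -0.038 0.136 0.018 0.045; 0 0 -0.4 -0.0427 0.1525 0.03 0.045; 0 0 -0.4 -0.0427 0.1525 0.037 0.045")

```text
time: 26.55
ee_pos: [0.6808, 0.1085, 0.0686]
eef_rot: [0.786, 0.618, 0.001, 0.0]
ft_force: [-1.7, 0.2, -1.1]
width: 0.0562
```

Run:
```python
from h import *
p,d=r.camera("wrist");cv2.imwrite("pics/w23.png",p)
s=r.read_state();print(s["joint_positions"],yaw(),s["ee_pos"],s["width"])
p2,_=r.camera("scene");p3,_=r.camera("side");cv2.imwrite("pics/s5.png",np.hstack([cv2.resize(p2[130:250,290:410],(360,360)),cv2.resize(p3[140:240,140:240],(360,360))]))
go(.681,.109,.0125,76.4,.045)
```

```text
[ 0.34724479  0.75343284 -0.87521921  1.40551529  0.58585458  1.25163477
  0.75897781] 76.44802518614937 [0.67956748 0.10964908 0.06806374] 0.056112980145699085
rows needed 2 dist 0.057 dyaw -0.1
0.1 -0.1 0.1 -0.0006 0.0008 0.0286 0.045; 0.1 -0.1 0.1 -0.0012 0.0016 0.0572 0.045; 0.1 -0.1 0.1 -0.0012 0.0016 0.0572 0.045; 0.1 -0.1 0.1 -0.0012 0.0016 0.0572 0.045; 0.1 -0.1 0.1 -0.0012 0.0016 0.0572 0.045
```

View pics/w23.png

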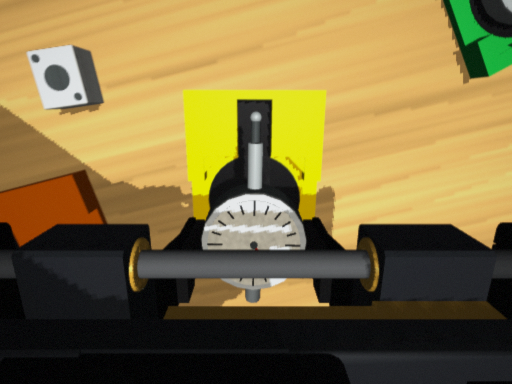

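View pics/s5.png

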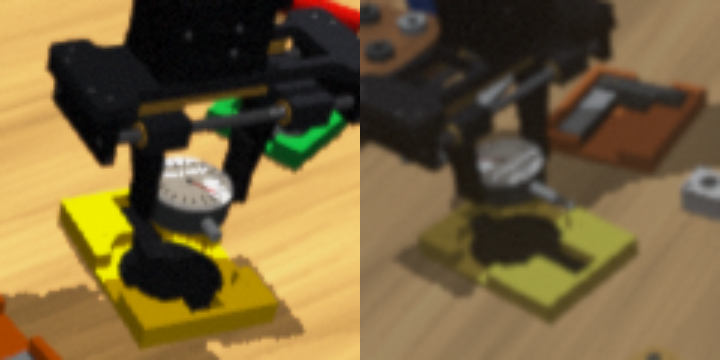

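Emit:
carry_out(increments="0 0 0 -0.001 0.0012 0.012 0.045; 0 0 0 -0.001 0.0014 0.025 0.045; 0 0 0 -0.001 0.0014 0.038 0.045; 0 0 0 -0.001 0.0014 0.048 0.045; 0 0 0 -0.001 0.0014 0.0555 0.045")

```text
time: 27.32
ee_pos: [0.6806, 0.1092, 0.0133]
eef_rot: [0.785, 0.619, 0.001, 0.0]
ft_force: [0.0, -0.0, -1.5]
width: 0.0564
```

Run:
```python
from h import *
p,d=r.camera("wrist");cv2.imwrite("pics/w24.png",p)
s=r.read_state();print(yaw(),s["ee_pos"],s["width"],s["ft_force"])
```

```text
76.53870315016192 [0.68038124 0.10917868 0.01263104] 0.05623499750816765 [-1.74702683  0.04235949 -1.68654631]
```

View pics/w24.png

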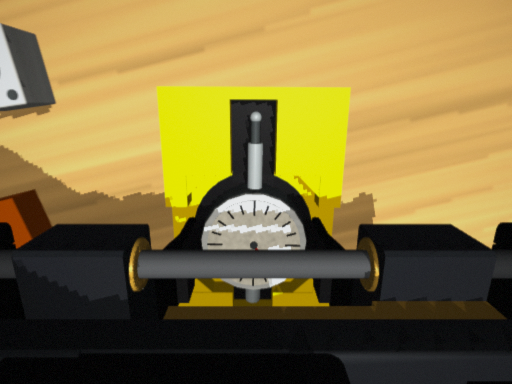

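Emit:
carry_out(increments="0 0 0 0 0 0.001 0.045; 0 0 0 0 0 0.001 0.072; 0 0 0 0 0 0.001 0.072; 0 0 0 0 0 0 0.072; 0 0 0 0 0 -0.02 0.072")

```text
time: 28.0
ee_pos: [0.6794, 0.1088, 0.0321]
eef_rot: [0.785, 0.619, -0.0, -0.0]
ft_force: [-0.7, 0.7, -0.1]
width: 0.0715
```

Emit:
carry_out(increments="0 0 0 0 0 -0.03 0.072; 0 0 0 0 0 -0.07 0.072; 0 0 0 0 0.04 -0.11 0.072; 0 0 0 0 0.09 -0.15 0.072; 0 0 0 0 0.14 -0.19 0.072")

```text
time: 28.62
ee_pos: [0.8096, 0.0772, 0.2192]
eef_rot: [0.785, 0.619, 0.001, 0.0]
ft_force: [1.3, 0.2, 1.1]
width: 0.0719
```

Run:
```python
from h import *
p,d=r.camera("wrist");cv2.imwrite("pics/w25.png",p)
s=r.read_state();print(s["joint_positions"],yaw(),s["ee_pos"],s["width"],s["ft_force"])
p2,d2=r.camera("scene");p3,d3=r.camera("side");cv2.imwrite("pics/s6.png",p2);cv2.imwrite("pics/s7.png",p3);np.savez("end.npz",p=p2,d=d2,p3=p3,d3=d3)
go(.5,-.05,.33,0,.07)
```

```text
[ 0.15476731  0.90714074 -0.82168051  0.71666186  0.61900328  1.67207093
  0.97906046] 76.18405394103512 [0.81483103 0.07488075 0.22405845] 0.07200862761837935 [ 4.1600967  -2.66186967  6.05646179]
rows needed 9 dist 0.354 dyaw -76.4
0.2 -0.3 8.5 -0.0219 -0.0301 -0.0126 0.07; 0.2 -0.3 17.0 -0.0438 -0.0603 -0.0251 0.07; 0.1 -0.3 25.5 -0.0657 -0.0904 -0.0377 0.07; 0.1 -0.3 34.0 -0.0876 -0.1205 -0.0503 0.07; 0.1 -0.3 42.4 -0.1095 -0.1507 -0.0629 0.07
```

View pics/s6.png

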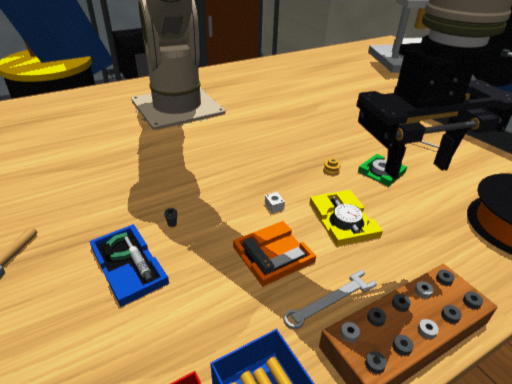

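View pics/w25.png

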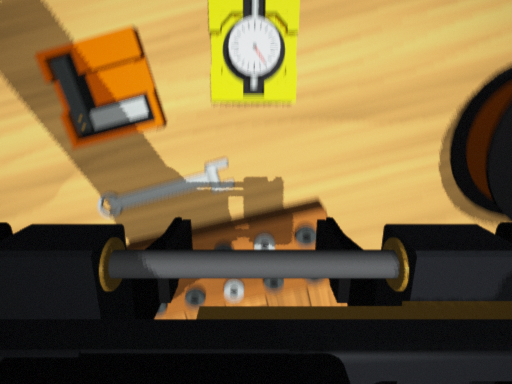

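Run:
```python
from h import *
a=np.load("end.npz")
tr={"mic":(582,-294,5.2),"ind":(680.5,109,-13.6),"ring":(578.5,310,15.9),"sq":(677,-101.7,.5)}
for cam,pk,dk in(("scene","p","d"),("side","p3","d3")):
    P=cloud(cam,a[dk])*1000;hsv=cv2.cvtColor(a[pk],cv2.COLOR_BGR2HSV)
    for n,(x,y,t) in tr.items():
        c,s=np.cos(np.radians(t)),np.sin(np.radians(t));lx=(P[...,0]-x)*c+(P[...,1]-y)*s;ly=-(P[...,0]-x)*s+(P[...,1]-y)*c;z=P[...,2]
        if n=="mic": ok=(abs(ly)<14)&(lx>-5)&(lx<55)&(z>15)&(hsv[...,1]<110)
        if n=="ind": ok=(np.hypot(lx,ly)<40)&(z>23.5)
        if n=="ring": ok=(np.hypot(lx,ly)<32)&(z>19.8)&(hsv[...,1]<110)
        if n=="sq": ok=(abs(ly)<16)&(lx>-45)&(lx<55)&(z>14)&(hsv[...,1]<110)
        q=np.c_[lx[ok],ly[ok]].astype(np.float32)
        if ok.sum()<15: print(cam,n,ok.sum());continue
        A=np.c_[q,np.ones(len(q))];co=np.linalg.lstsq(A,z[ok],rcond=None)[0]
        print(cam,n,ok.sum(),"z med/95",np.round(np.percentile(z[ok],[5,50,95]),1),"tilt",np.round(co[:2],3),"rect",[np.round(v,1) for v in cv2.minAreaRect(q)],"circ",np.round(cv2.minEnclosingCircle(q)[0],1))
# pulley, block now vs start
for n in("scene","side"):
    b=np.load(n+"0.npz");k="d" if n=="scene" else "d3"
    for nm,bx in {"pulley":(.46,.56,.15,.24),"block":(.54,.62,-.05,.05)}.items():
        o=[]
        for d in(b["d"],a[k]):
            P=cloud(n,d);ok=(P[...,2]>.018)&(P[...,2]<.036)&(P[...,0]>bx[0])&(P[...,0]<bx[1])&(P[...,1]>bx[2])&(P[...,1]<bx[3]);o.append(np.round(P[ok].mean(0)*1000,1))
        print(n,nm,o)
```

```text
scene mic 255 z med/95 [16.7 21.4 23.9] tilt [-0.034  0.118] rect [array([24.7, -1.3]), array([16.8, 59.7]), np.float64(87.5)] circ [24.7  0.1]
scene ind 439 z med/95 [25.1 28.5 29.9] tilt [-0.022  0.025] rect [array([-1.9, -1.2]), array([54. , 56.3]), np.float64(63.5)] circ [-0.7 -0.4]
scene ring 97 z med/95 [20.3 22.2 23.5] tilt [-0.013 -0.006] rect [array([-10. ,  -4.3]), array([29.3, 52.3]), np.float64(23.4)] circ [-3.4 -1.3]
scene sq 422 z med/95 [15.1 21.9 23.7] tilt [-0.03   0.004] rect [array([4.1, 2.9]), array([26.4, 80.2]), np.float64(89.7)] circ [4.5 0.2]
side mic 53 z med/95 [15.7 19.2 22.6] tilt [-0.044 -0.078] rect [array([25.1,  0. ]), array([59.7, 23.2]), np.float64(0.5)] circ [25.   3.1]
side ind 226 z med/95 [25.2 28.  29.6] tilt [ 0.007 -0.016] rect [array([-3.7,  2.5]), array([53.4, 54.6]), np.float64(12.6)] circ [-3.1  2.2]
side ring 234 z med/95 [20.2 21.6 23.4] tilt [0.008 0.012] rect [array([-1.8,  2.2]), array([48.9, 48.4]), np.float64(10.9)] circ [-2.2  2.4]
side sq 120 z med/95 [14.7 20.7 22.7] tilt [-0.004 -0.192] rect [array([2.9, 3.3]), array([80.3, 21.7]), np.float64(4.1)] circ [2.4 5.4]
scene pulley [array([517.5, 199.8,  24.4]), array([517.7, 199.9,  24.2])]
scene block [array([567.4,   4. ,  23.5]), array([567.2,   3.9,  23.7])]
side pulley [array([510.8, 210.5,  24.1]), array([511.2, 210.1,  24.1])]
side block [array([563.3,  10.9,  22.7]), array([563.7,  11. ,  22.9])]
```

Run:
```python
from plan import *
from h import r,go
np.set_printoptions(precision=3,suppress=True)
q=r.read_state()["joint_positions"]
m,qs=ev(q,[(.66,-.10,.27,76)],20);print(m,np.array(qs))
go(.66,-.10,.27,76,.07)
```

```text
0.4987950123946212 [[ 0.673  0.566 -0.933  1.22   0.446  1.561  1.145]]
rows needed 5 dist 0.239 dyaw -0.4
0.2 -0.2 0.1 -0.0417 -0.0208 -0.0105 0.07; 0.2 -0.2 0.2 -0.0833 -0.0417 -0.0210 0.07; 0.2 -0.2 0.2 -0.1250 -0.0625 -0.0316 0.07; 0.2 -0.2 0.3 -0.1667 -0.0833 -0.0421 0.07; 0.2 -0.2 0.4 -0.2084 -0.1042 -0.0526 0.07
```

Emit:
carry_out(increments="0 0 0 -0.042 -0.021 -0.01 0.07; 0 0 0 -0.083 -0.042 -0.02 0.07; 0 0 0 -0.125 -0.0625 -0.03 0.07; 0 0 0 -0.167 -0.083 -0.04 0.07; 0 0 0 -0.208 -0.104 -0.05 0.07")

```text
time: 29.4
ee_pos: [0.6576, -0.1001, 0.2671]
eef_rot: [0.786, 0.619, 0.002, -0.0]
ft_force: [0.1, -0.8, -0.3]
width: 0.0696
```

Emit:
carry_out(increments="0 0 0 -0.03 -0.01 0 0.07; 0 0 0 -0.07 -0.02 0 0.07; 0 0 0 -0.11 -0.025 0 0.07; 0 0 0 -0.13 -0.03 0 0.07; 0 0 0 -0.13 -0.03 0 0.07")

```text
time: 30.02
ee_pos: [0.597, -0.22, 0.2664]
eef_rot: [0.786, 0.618, 0.001, -0.0]
ft_force: [0.1, 0.7, 0.6]
width: 0.0703
```

Run:
```python
from h import *
s=r.read_state();print(s["ee_pos"],s["joint_positions"])
m=r.camera_model("wrist");p,d=r.camera("wrist");cv2.imwrite("pics/w26.png",p)
T=np.array(m["extrinsics"]);K=m["K"];P=cloud("wrist",d,T,K)*1000;hsv=cv2.cvtColor(p,cv2.COLOR_BGR2HSV)
x,y,t=582,-294,5.2
c,s=np.cos(np.radians(t)),np.sin(np.radians(t));lx=(P[...,0]-x)*c+(P[...,1]-y)*s;ly=-(P[...,0]-x)*s+(P[...,1]-y)*c;z=P[...,2]
g=(hsv[...,0]>50)&(hsv[...,0]<95)&(hsv[...,1]>100)&(lx>-85)&(lx<20)&(abs(ly)<60)&(z>8)
print("frame",g.sum(),np.percentile(z[g],[5,50,95]).round(1))
A=np.c_[lx[g],ly[g],np.ones(g.sum())];sel=z[g]>np.median(z[g])-2
print("plane",np.linalg.lstsq(A[sel],z[g][sel],rcond=None)[0].round(3), "x",np.percentile(lx[g],[1,99]).round(1),"y",np.percentile(ly[g],[1,99]).round(1))
```

```text
[ 0.59697147 -0.21995649  0.26641221] [ 0.93708389  0.4942641  -0.94742383  1.32303068  0.39387113  1.51675959
  1.36213921]
frame 1376 [ 17.6 347.3 383.7]
plane [2.41000e-01 2.49000e-01 3.68753e+02] x [-69.4  13.9] y [-34.7  59.2]
```

View pics/w26.png

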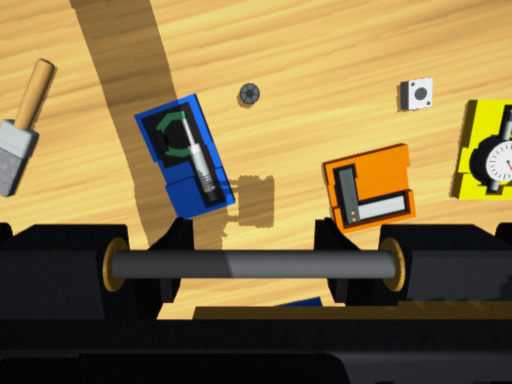

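Run:
```python
from h import *
m=r.camera_model("wrist");p,d=r.camera("wrist")
T=np.array(m["extrinsics"]);K=m["K"];P=cloud("wrist",d,T,K)*1000;hsv=cv2.cvtColor(p,cv2.COLOR_BGR2HSV);z=P[...,2]
def loc(x,y,t):
    c,s=np.cos(np.radians(t)),np.sin(np.radians(t));return (P[...,0]-x)*c+(P[...,1]-y)*s,-(P[...,0]-x)*s+(P[...,1]-y)*c
def plane(n,g):
    A=np.c_[lx[g],ly[g],np.ones(g.sum())];print(n,g.sum(),"z",np.percentile(z[g],[5,50,95]).round(1),"plane",np.linalg.lstsq(A,z[g],rcond=None)[0].round(3),"rect",cv2.minAreaRect(A[:,:2].astype(np.float32)))
lx,ly=loc(582,-294,5.2)
g=(hsv[...,0]>50)&(hsv[...,0]<95)&(hsv[...,1]>100)&(lx>-85)&(lx<20)&(abs(ly)<60)&(z>12)&(z<40);plane("frame",g)
g=(hsv[...,1]<100)&(lx>2)&(lx<30)&(abs(ly)<5)&(z>12)&(z<40);plane("thimble",g)
g=(z>11)&(z<40)&(lx>-76)&(lx<66)&(ly>-52)&(ly<17)&~((hsv[...,0]>98)&(hsv[...,1]>110));plane("all",g)
lx,ly=loc(677,-101.7,.5)
g=(z>19.5)&(z<30)&(lx>-49)&(lx<59)&(abs(ly)<17)&(hsv[...,2]<140)&(hsv[...,1]<110);plane("stock",g)
print(r.read_state()["ee_pos"],yaw())
```

```text
frame 473 z [15.9 18.7 20.1] plane [-3.0000e-03 -8.0000e-03  1.8197e+01] rect ((-43.77821350097656, -19.19297218322754), (39.378875732421875, 59.30219650268555), 75.56044006347656)
thimble 149 z [20.2 21.6 23.3] plane [ 1.2000e-02 -4.5000e-02  2.1449e+01] rect ((16.039613723754883, 0.023156166076660156), (9.865747451782227, 27.678850173950195), 89.72510528564453)
all 1504 z [15.  19.4 22.9] plane [ 0.024 -0.064 19.172] rect ((-6.194526672363281, -17.37195587158203), (131.03054809570312, 52.25483703613281), 2.2312824726104736)
stock 681 z [20.3 21.6 22.9] plane [-0.0000e+00 -5.0000e-03  2.1582e+01] rect ((3.1606979370117188, 0.08598518371582031), (80.11568450927734, 18.6009521484375), 0.2599257826805115)
[ 0.59819512 -0.21728483  0.26668668] 76.5863871712148
```

Run:
```python
from h import *
s=r.read_state();print(s["time"],s["joint_vel"].round(3),s["ft_force"].round(1));print(r.close_job())
```

```text
30.125 [-0.018  0.004 -0.004 -0.006  0.     0.001  0.002] [-0.2  0.2 -0.3]
the job is handed in; nothing more can be done
None
```

I put all four instruments away in their own trays and handed the job in at about 30 s of the 109 s allowed. The job reports no verdict, so what follows is my own measurement.

| Instrument | Top height (mm) | Expected (mm) | Distance from pocket place |
|---|---|---|---|
| Square | 21.6 (stock) | 22 | about 2 mm |
| Ring gauge | about 22 | 22 | within about 4 mm |
| Micrometer | about 23 (thimble) | 23 | about 1 mm |
| Dial indicator | about 28 | 28 | within about 4 mm |

- **Level:** The micrometer frame and the square's stock measure level to within 0.01 rad. The ring and the indicator show 0.03 rad or less, measured coarsely by the fixed cameras.
- **Pulley and block:** They are where they started, to within 0.5 mm. At hand-in the gripper was about 27 cm above the bench, touching nothing.

**Checks that disagreed:**
- The side camera reads about 2–3 mm to the left of the others, which is why the ring and indicator figures above are loose.
- A few tilt fits from the fixed cameras were larger: up to 0.12 rad for the micrometer and 0.19 rad for the square. I put these down to points on the parts' sides and the round thimble, because the closer wrist-camera fits were level.
- While I lowered the ring the wrist force briefly read about 18 N in z. It was back to normal at the next reading.
- Before I picked up the indicator, joint 3 came within 0.04 rad of its limit. I re-routed the arm, and no state reading showed a joint outside its range.

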